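# Dispense the red locating ball from the tipping carousel and close it up

## Task

The film gate needs the red locating ball: turn the carousel's wheel until the red ball's compartment is at the orange spout, lift the red bar to tip the carousel so that the red ball alone rolls out into the black dish, without touching the ball itself, then set the carousel fully back level. After that take the square cover from its sloping rest and put it on, flat and fully down over the central spindle and the wheel's peg at once. Leave the other balls in the wheel and do not disturb the other things on the table.

Things in the scene. Friction and masses are not known exactly. Their poses are not given: they have to be found in the camera images.
- stand: Fixed stand of the carousel: dark base plate 110 x 250 mm, two grey uprights 125 mm high at y = +-112 mm that carry the tipping axis. Origin: on the table under the wheel's centre. Its -x axis points along the orange spout (to the robot, give or take 0.3 rad); the tipping axis is parallel to its y, through the point deck.
- deck (a point): Centre of the wheel's floor, on the tipping axis and the wheel's axis, 120 mm above the table. Axes are the cradle's: z along the wheel's axis, -x to the spout; they tip with it. A fixed round fence (inner radius 74 mm, top 24 mm above this point) surrounds the wheel; its one gap, 40 mm wide, is at the spout.
- cradle (a joint): Tipping angle of the carousel, rad: 0 is level (stop), 0.75 fully tipped (stop). It grows as the red bar rises and the spout dips. Stays where it is left (friction about 0.35 N m, a few newtons at the bar).
- bar_mid (a point): Middle of the red round lift bar, 12 mm thick, with 62 mm free length between its two arms (which come up from below), parallel to the stand's y. It is on the cradle, on the side away from the spout: at +130 mm x, +45 mm z from deck, so it moves on an arc of radius 138 mm about the tipping axis. Free space all round above the fence's top.
- spout_lip (a point): Outer end of the orange spout's floor, on the cradle, 114 mm from deck; it discharges into the dish when tipped.
- wheel (a joint): Turn of the wheel, rad, counter-clockwise from above, friction 0.08 N m, limits +-6.2. Five compartments (18 to 74 mm from the axis); radial walls 6 mm thick, 26 mm high at this angle + 0, 72, 144, 216, 288 degrees from the cradle's +x. At 0 and every 72 degrees (1.2566) a compartment's middle faces the spout. Starts within 0.3 of 0, that compartment empty, a ball in each other.
- peg_top (a point): Centre of the top of the wheel's only upright black round peg, 12 mm thick, 50 mm from the wheel's axis, on the wall at wheel angle + 0. The peg stands 26 mm above the walls (top 52 mm above deck) with a 3 mm bevel; take it to turn the wheel.
- spindle_top (a point): Top of the steel central spindle, 14 mm thick with a 4 mm bevel at the top, 70 mm above deck, 44 mm above the wheel's walls. It is fixed in the cradle.
- ball_red_center (a point): The red 22 mm ball (solid, 22 g nominal) in one of the wheel's compartments; this point is its centre.
- ball_blue_center (a point): The blue 22 mm ball (solid, 22 g nominal) in one of the wheel's compartments; this point is its centre.
- ball_yellow_center (a point): The yellow 22 mm ball (solid, 22 g nominal) in one of the wheel's compartments; this point is its centre.
- ball_green_center (a point): The green 22 mm ball (solid, 22 g nominal) in one of the wheel's compartments; this point is its centre.
- dish: Black open dish fixed under the spout, 124 x 110 mm, walls 22 mm high (62 mm on its side away from the stand, 52 mm on the adjoining halves of the sides), felt floor 4 to 6 mm above the table. Origin: centre of its underside; axes as the stand's.
- rack: Fixed sloping rest for the cover. Origin: on the table under the middle of the slope. The slope falls along its -x by 30 degrees (its face looks up and along -x, towards the carousel); a lip at the low edge stops the cover.
- cover: Loose aluminium plate 132 x 132 x 6 mm, 0.22 kg, with a black boss; starts on the rack, z leaning 30 degrees to the rack's -x. Origin: centre of the underside; z to the boss. A 16 mm middle hole runs up into the boss to 56 mm; five 15 mm holes 50 mm from the middle at 0, 72, 144, 216, 288 degrees from its +x, any of which takes the peg. Seated, it rests on the wheel's walls, 26 mm above deck.
- cover_grip (a point): Point in the black square boss of the cover (26 x 26 mm, sides parallel to the plate's, from 6 to 63 mm above the underside), 48 mm above the underside on the middle axis: a good height to grip it.
- loupe: Bystander: small black loupe, 48 mm wide, 42 mm high. Leave alone. Origin: centre of underside.
- film_core: Bystander: yellow ring-shaped film core, 50 mm wide, 16 mm high, lying flat. Leave alone. Origin: centre of underside.
- film_can: Bystander: flat round metal film can, 136 mm wide, 24 mm high. Leave alone. Origin: centre of underside.
- bottle: Bystander: amber bottle, 52 mm wide, 130 mm high. Leave alone. Origin: centre of underside.
- screwdriver: Bystander: screwdriver lying on the table. Leave alone. Origin: about the middle of its length.
- splicer: Bystander: film splicing block, 60 x 140 mm, 48 mm high. Leave alone. Origin: centre of underside.
Mind the look-alikes: they are no part of the job. Leave any pink or purple look-alike of the dish alone.

How it is judged:
By the outcome, as a careful person would: the job done as asked, in the order asked, and still so for the second after the job is handed in, with the robot touching nothing.
It also fails if it takes over 67 s, if anything falls off the work surface, if the arm or the gripper's body presses on something with over 40 N, if the wrist force passes 120 N, or if a joint passes its speed limit or range.

## Robot

A 6-joint arm with a two-finger parallel gripper is mounted at the origin on the work surface. World frame = base frame: x ahead of the robot, y to its left, z up, the work surface at z = 0. Lengths are in m, angles in rad, forces in N, time in s.
With the tool pointing down it reaches from about 0.275 to 1 m from the base axis. Payload 8.4 kg.
Tool frame: the origin (TCP) lies at the very end of the fingers, on their centre line; the grasp point (between the pads) lies env.pinch_z behind it (env.pinch_z is the distance from the TCP to the grasp point, in m); z points along the fingers, y is the direction in which the jaws open and shut (so a half turn about z gives the same grasp; the last joint's range is limited). The gripper opens to 85 mm and grips with 20 to 120 N. Pads are 22 mm wide; open, the fingers measure 114 mm over their backs; the gripper's body (76 mm by 85 mm) begins 54 mm behind the grasp point. The pads swing forward as they close: fully open they stand 13 mm farther back than shut.
Start: joints at [1.153, 0.353, 1.633, -0, 1.155, -0.002], TCP at [0.252, 0.572, 0.231] pointing down, gripper open.
Joint ranges: [-2.63, 2.63], [-0.92, 2.1], [0.06, 2.66], [-1.3, 4.44], [0, 2.69], [-3.02, 3.02]. Speed limits (rad/s): [2.22, 2.22, 2.79, 3.14, 3.14, 3.14].

## Interface

Orientations are given as [roll, pitch, yaw] about the fixed x, y, z axes, in that order (R = Rz(yaw) Ry(pitch) Rx(roll)).
In Python, from plant import env, vision, ticket gives the robot as it stands.
- The arm moves only by the shell command python3 -m jog 'ROWS' [FORCE]. ROWS is JSON, a list of rows, each an object of numbers: "fingers": the closure, from -1 (fully open) to 1 (shut), so that 0 is half open; "dx", "dy", "dz": the shift along the tool's x, y, z in m; "spin": the turn about the tool's z in degrees. In form: [{"fingers": .., "dx": .., "dy": .., "dz": .., "spin": ..}, ...]. A call has 1 to 10 rows; each row shifts and turns the pose as measured when the row begins, along the tool's axes as they then stand; what a row does not reach is not made up. A row lasts 1/8 s, in which the tool goes at most 62.5 mm and 10.7 degrees, less where a joint would pass 70% of its speed; a pose out of reach is approached as far as the arm can. A call is refused whole if a number of a shift passes 0.0625 or a number of a turn 10.7, either way. A call with a gripper value outside its range is refused whole. The fingers move at their own pace and stop on an object; FORCE is the grip in N (left out, the last holds). Time passes only in rows, so rows that do not move let the fingers close. It gives the time, the measured TCP pose, the force and the opening at its end, in the units of the state.
- env.observe(): the state, without advancing time (a new reading comes with each control period).
- vision.get_image(name): name is "scene" or "top" or "wrist"; returns a dict with "pixels" (420x560x3 uint8, red, green, blue), "mtx" (3x3 intrinsics, pixels), "dist" ([k1, k2, p1, p2, k3] as OpenCV has them; the pictures are not rectified), "R" (3x3) and "t" (3): a world point X has camera coordinates R X + t. Camera axes: x right, y down, z forward; pixel columns grow to the right and rows downward; lengths in m; the calibration is good to about 2 mm. A picture is of the moment at which its call begins. There is no depth.
- ticket.close_job(): hands the job in, once; it reports no verdict.
The state is a dict: "time_s": time; "joint_pos": joint angles; "dq": joint speeds; "tau": joint torques, N m; "tcp_pos": TCP position; "eef_rot": TCP orientation; "force": force on the tool from outside, world axes, zero at the start; "wrist_torque": the same for the moment, N m; "opening": finger opening in m.
Only numpy, scipy, OpenCV 4.12 (cv2) and the standard library are available. Lean on these libraries where they do the work, as an engineer would, in place of code of your own. Each camera call takes 0.05 s, during which the arm holds its last target. There are 200 camera calls.

## Working session

There is one attempt and no reset: what is moved stays moved. The work goes in short steps, Python scripts to look and compute and a shell command to move; the robot and the scene stay as the last step left them, time stands still between calls to the robot, and variables do not carry over. Pictures are saved under pics/ and viewed, about 8 in all and at most 12, crops included, and the job is handed in when it is done.

```bash
mkdir -p pics; ls; python3 - <<'E'
from plant import env, vision
import cv2,numpy as np
print(env.pinch_z, env.observe())
ims=[]
for n in("scene","top"):
    d=vision.get_image(n); np.savez(f"pics/{n}0.npz",**d); cv2.imwrite(f"pics/{n}0.png",d["pixels"][:,:,::-1])
    print(n,d["mtx"].tolist(),d["dist"],d["R"].tolist(),d["t"])
E
```

```text
pics
0.0187 {'time_s': 0.0, 'joint_pos': array([ 1.15260644e+00,  3.53677809e-01,  1.63416058e+00, -3.08309084e-06,
        1.15523117e+00, -2.40215577e-03]), 'dq': array([ 8.60427708e-04, -6.34486870e-04,  5.90210366e-05, -4.59412483e-04,
       -9.81737581e-04,  6.82394509e-05]), 'tau': array([-4.39956766e-04, -6.05254483e+01, -3.42069483e+01, -1.18316621e-04,
        9.48203669e-03, -1.96694270e-05]), 'tcp_pos': array([0.25224139, 0.57128704, 0.23053186]), 'eef_rot': array([-3.14011575e+00, -7.28911639e-07,  2.72580617e+00]), 'force': array([0.01404666, 1.04003801, 0.1886846 ]), 'wrist_torque': array([-0.04882336,  0.02349084,  0.02577069]), 'opening': 0.08527553363854466}
scene [[422.54328835667843, 0.0, 281.3300409596313], [0.0, 422.54328835667843, 202.0684009572608], [0.0, 0.0, 1.0]] [-0.13077099  0.          0.          0.          0.        ] [[-0.7998379643029289, 0.6002154693591502, -0.0007881635118017802], [0.34393527893743464, 0.4572459400271059, -0.8201430815601369], [-0.49190218007442854, -0.656252650029471, -0.5721579367336622]] [ 0.48931517 -0.04935524  1.56714619]
top [[511.72556416624747, 0.0, 275.5998981907578], [0.0, 511.72556416624747, 213.88252408859407], [0.0, 0.0, 1.0]] [-0.02632323  0.          0.          0.          0.        ] [[0.02840723752226083, -0.9995956545177273, -0.0012475278072470123], [-0.9950878060791384, -0.028160683873787177, -0.09490644907680013], [0.09483294284667373, 0.003937429750055163, -0.9954854140558776]] [-0.06747068  0.53528061  1.5227789 ]
```

View pics/scene0.png

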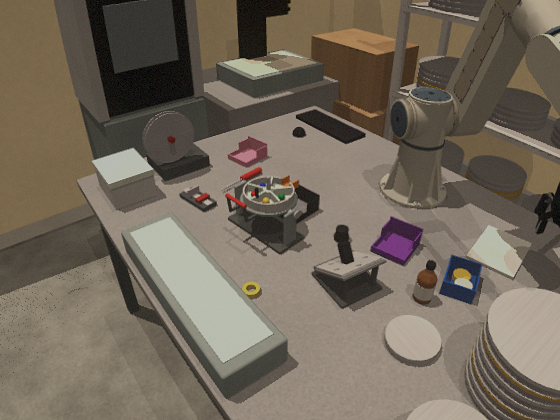

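View pics/top0.png

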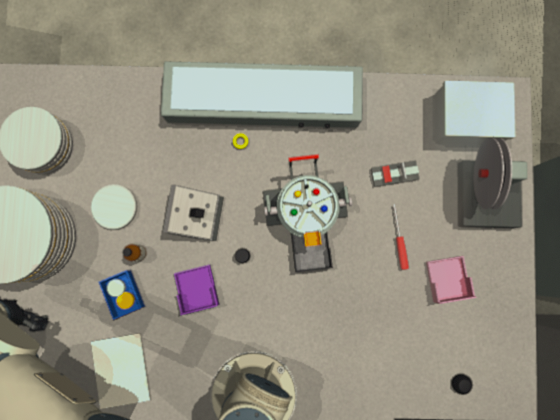

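The scene shows the carousel in mid-table, with its red bar on the side away from the robot. In the top view the wheel is at about (308,206), the bar at (304,159), the dish at (312,253) and the cover at (194,212). I'll write helpers and look closer.

```bash
cat > h.py <<'E'
import cv2,numpy as np
from plant import env, vision
from scipy.spatial.transform import Rotation as Ro
def ray(d,uv):
    p=cv2.undistortPoints(np.array(uv,float).reshape(-1,1,2),d["mtx"],d["dist"]).reshape(-1,2)
    v=np.c_[p,np.ones(len(p))]@d["R"]; return -d["R"].T@d["t"],v
def onz(d,uv,z):
    c,v=ray(d,uv); return c+v*((z-c[2])/v[:,2])[:,None]
def proj(d,X):
    return cv2.projectPoints(np.atleast_2d(np.array(X,float)),cv2.Rodrigues(d["R"])[0],d["t"],d["mtx"],d["dist"])[0].reshape(-1,2)
def blobs(d,lo,hi,box=None,amin=4):
    hsv=cv2.cvtColor(d["pixels"],cv2.COLOR_RGB2HSV); m=cv2.inRange(hsv,lo,hi)
    if box: k=np.zeros_like(m); x0,y0,x1,y1=box; k[y0:y1,x0:x1]=1; m*=k
    n,l,s,c=cv2.connectedComponentsWithStats(m)
    return [(c[i].round(1),s[i].tolist()) for i in range(1,n) if s[i][4]>=amin]
def tool():
    o=env.observe(); return o["tcp_pos"],Ro.from_euler("xyz",o["eef_rot"]).as_matrix(),o
E
python3 - <<'E'
from h import *
d=dict(np.load("pics/top0.npz")); p=d["pixels"]
a=cv2.resize(p[145:275,255:360],None,fx=4.5,fy=4.5,interpolation=cv2.INTER_CUBIC)
b=cv2.resize(p[180:245,160:225],None,fx=4.5,fy=4.5,interpolation=cv2.INTER_CUBIC)
c=np.zeros((a.shape[0],a.shape[1]+b.shape[1],3),np.uint8); c[:,:a.shape[1]]=a; c[:b.shape[0],a.shape[1]:]=b
cv2.imwrite("pics/crop0.png",c[:,:,::-1])
bx=(255,145,360,275)
for n,lo,hi in(("red",(0,150,80),(6,255,255)),("red2",(174,150,80),(180,255,255)),("orange",(7,150,80),(19,255,255)),("yel",(20,130,80),(34,255,255)),("grn",(45,80,40),(90,255,255)),("blue",(105,120,50),(130,255,255))):
    print(n,[(q.tolist(),s) for q,s in blobs(d,lo,hi,bx)])
E
```

```text
red [([303.5, 157.6], [289, 155, 30, 7, 104]), ([315.6, 191.4], [313, 189, 6, 6, 30])]
red2 []
orange [([306.5, 239.9], [305, 233, 5, 14, 31]), ([317.5, 237.8], [312, 232, 10, 13, 49]), ([304.0, 239.5], [304, 238, 1, 4, 4])]
yel [([297.3, 193.5], [294, 191, 7, 6, 36]), ([311.7, 238.5], [307, 233, 10, 13, 106]), ([319.2, 233.8], [319, 232, 2, 4, 5]), ([304.7, 240.1], [304, 234, 3, 12, 16]), ([320.0, 240.0], [320, 237, 1, 7, 7])]
grn [([293.6, 211.5], [291, 209, 7, 6, 33])]
blue [([323.6, 208.3], [321, 206, 6, 6, 29])]
```

View pics/crop0.png

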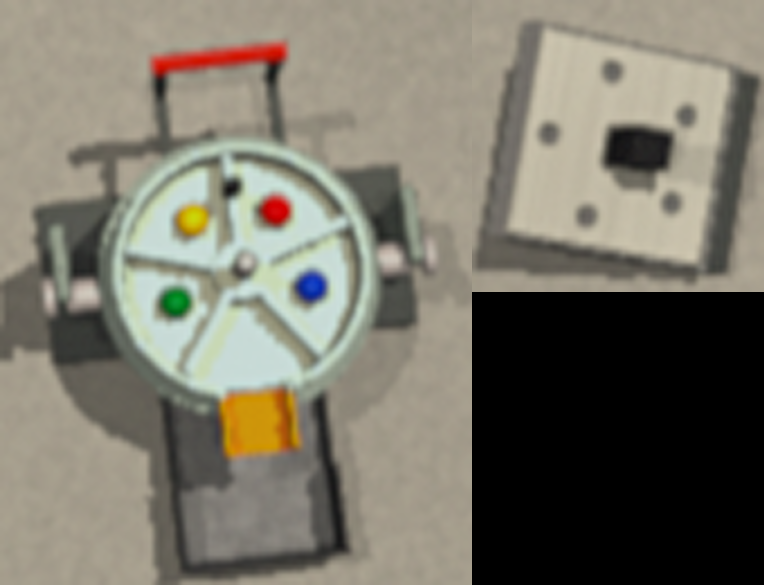

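The crop shows the peg at crop (232,187) and the spindle at (244,263). Red is clockwise next to the peg, at wheel −36°, so the wheel has to turn −144°. The cover's boss is at (638,148).

```bash
python3 - <<'E'
from h import *
d=dict(np.load("pics/top0.npz")); s=dict(np.load("pics/scene0.npz"))
C=lambda x,y:(255+x/4.5,145+y/4.5)
D=lambda x,y:(160+(x-472)/4.5,180+y/4.5)
print("peg",onz(d,[C(232,184)],.172),"spin",onz(d,[C(243,260)],.19))
b=onz(d,[C(156,66),C(284,51)],.165);print("bar",b,b.mean(0),"yaw of bar normal",np.arctan2(*(b[0]-b[1])[[1,0]])-np.pi/2)
for n,uv in(("red",(315.6,191.4)),("yel",(297.3,193.5)),("grn",(293.6,211.5)),("blu",(323.6,208.3))): print(n,onz(d,[uv],.131))
print("dish corners",onz(d,[C(165,400),C(322,395),C(345,548),C(185,570)],.03))
print("pivots",onz(d,[C(60,295),C(415,258)],.12))
print("cover corners hi/low",[onz(d,[D(*q)],z) for q,z in(((532,22),.13),((752,72),.07),((700,268),.07),((505,232),.13))])
for n,uv in(("loupe",(243,256)),("can",(113,207)),("splicer",(395,174)),("core",(240,141)),("bottle",(133,253)),("screwd",(403,250)),("purple",(197,290))): print(n,onz(d,[uv],.02)[0,:2])
# two-view: boss top
from itertools import product
def tri(u,v):
    c1,a=ray(d,[u]);c2,b=ray(s,[v]);A=np.c_[a[0],-b[0]];k=np.linalg.lstsq(A,c2-c1,rcond=None)[0];p=c1+a[0]*k[0];q=c2+b[0]*k[1];return (p+q)/2,np.linalg.norm(p-q)
print(tri(D(638,142),(342,231)))
p=s["pixels"]
a=cv2.resize(p[155:305,215:395],None,fx=4.4,fy=4,interpolation=cv2.INTER_CUBIC);cv2.imwrite("pics/crop1.png",a[:,:,::-1])
E
```

```text
peg [[ 0.6027898 -0.1358164  0.172    ]] spin [[ 0.55405472 -0.14247612  0.19      ]]
bar [[ 0.67614583 -0.08761429  0.165     ]
 [ 0.68781346 -0.16648848  0.165     ]] [ 0.68197965 -0.12705139  0.165     ] yaw of bar normal 0.14686193770306266
red [[ 0.59401876 -0.16404038  0.131     ]]
yel [[ 0.58655717 -0.1124071   0.131     ]]
grn [[ 0.53510054 -0.10322452  0.131     ]]
blu [[ 0.54656678 -0.18761294  0.131     ]]
dish corners [[ 0.47753361 -0.10226983  0.03      ]
 [ 0.48383423 -0.2070393   0.03      ]
 [ 0.38255795 -0.22427956  0.03      ]
 [ 0.36505937 -0.11841743  0.03      ]]
pivots [[ 0.53687662 -0.03173337  0.12      ]
 [ 0.56675103 -0.25552564  0.12      ]]
cover corners hi/low [array([[0.60146584, 0.23992779, 0.13      ]]), array([[0.58123252, 0.10641078, 0.07      ]]), array([[0.45193165, 0.13531821, 0.07      ]]), array([[0.4684381 , 0.25054905, 0.13      ]])]
loupe [0.40726887 0.04233152]
can [0.54454193 0.44397823]
splicer [ 0.67049692 -0.41431825]
core [0.75981211 0.06376928]
bottle [0.40661218 0.37511176]
screwd [ 0.43884798 -0.43997449]
purple [0.30170509 0.17676962]
(array([0.52768443, 0.16208078, 0.15814143]), np.float64(0.008713444149066591))
```

View pics/crop1.png

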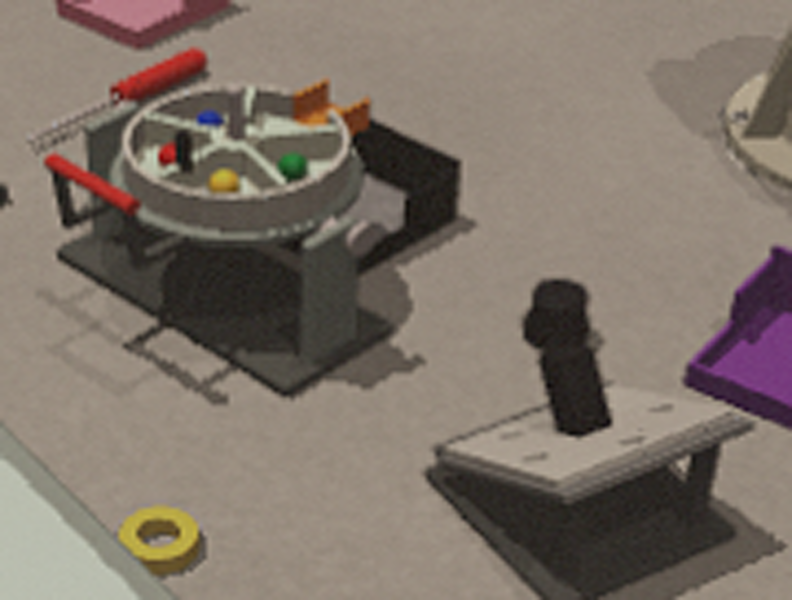

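The boss leans towards the carousel; the loupe is only a backdrop near its top. The peg is near (0.603,−0.136), the deck centre at (0.554,−0.1425) and the stand yaw is about 0.135. I'll spin the tool first, so the jaws are tangential to the wheel at the peg.

```bash
python3 -m jog '[{"spin":-10.6},{"spin":-10.6},{"spin":-10.6}]' 30; python3 - <<'E'
from h import *
p,R,o=tool();print(p,o["eef_rot"]);print(R.T@(np.array([.603,-.136,.23])-p))
E
```

```text
[0.25228121 0.57134956 0.23061213] [-3.14030325e+00 -4.06793316e-06  2.72583697e+00]
[-0.60652684 -0.50544143  0.00126138]schema error: expected keys fingers, dx, dy, dz, spin
```

```bash
python3 -m jog '[{"fingers":-1,"dx":0,"dy":0,"dz":0,"spin":-10.6},{"fingers":-1,"dx":0,"dy":0,"dz":0,"spin":-10.6},{"fingers":-1,"dx":0,"dy":0,"dz":0,"spin":-10.6}]' 30; python3 - <<'E'
from h import *
p,R,o=tool();print(p,o["eef_rot"]);print(R.T@(np.array([.603,-.136,.23])-p))
E
```

```text
time_s: 0.48
tcp_pos: [0.2519, 0.5705, 0.2293]
eef_rot: [-3.138, -0.002, -2.991]
force: [0.1, -0.4, 0.4]
opening: 0.0851
[0.25193773 0.57053108 0.22928602] [-3.13836533e+00 -2.02947168e-03 -2.99118633e+00]
[-0.2412304  -0.75115764  0.00122068]
```

```bash
python3 -m jog '[{"fingers":-1,"dx":-0.018,"dy":-0.056,"dz":0,"spin":0},{"fingers":-1,"dx":-0.018,"dy":-0.056,"dz":0,"spin":0},{"fingers":-1,"dx":-0.018,"dy":-0.056,"dz":0,"spin":0},{"fingers":-1,"dx":-0.018,"dy":-0.056,"dz":0,"spin":0},{"fingers":-1,"dx":-0.018,"dy":-0.056,"dz":0,"spin":0},{"fingers":-1,"dx":-0.018,"dy":-0.056,"dz":0,"spin":0},{"fingers":-1,"dx":-0.018,"dy":-0.056,"dz":0,"spin":0},{"fingers":-1,"dx":-0.018,"dy":-0.056,"dz":0,"spin":0},{"fingers":-1,"dx":-0.018,"dy":-0.056,"dz":0,"spin":0},{"fingers":-1,"dx":-0.018,"dy":-0.056,"dz":0,"spin":0}]'; python3 - <<'E'
from h import *
p,R,o=tool();print(o["eef_rot"]);print(R.T@(np.array([.603,-.136,.23])-p))
E
```

```text
time_s: 1.72
tcp_pos: [0.5211, 0.0318, 0.2287]
eef_rot: [-3.138, -0.002, -2.981]
force: [0.4, 1.9, 0.2]
opening: 0.0852
[-3.13811668e+00 -2.32058571e-03 -2.98095848e+00]
[-0.0540567  -0.17872395 -0.00077761]
```

```bash
python3 -m jog '[{"fingers":-1,"dx":-0.018,"dy":-0.059,"dz":0,"spin":0},{"fingers":-1,"dx":-0.018,"dy":-0.059,"dz":0,"spin":0},{"fingers":-1,"dx":-0.014,"dy":-0.050,"dz":0,"spin":0},{"fingers":-1,"dx":0,"dy":0,"dz":0,"spin":0}]'; python3 - <<'E'
from h import *
p,R,o=tool();print(R.T@(np.array([.603,-.136,.23])-p))
d=vision.get_image("wrist"); np.savez("pics/w1.npz",**d); cv2.imwrite("pics/w1.png",d["pixels"][:,:,::-1])
print(proj(d,[[.603,-.136,.172],[.554,-.1425,.19]]))
t=vision.get_image("top"); np.savez("pics/t1.npz",**t)
E
```

```text
time_s: 2.22
tcp_pos: [0.5986, -0.1334, 0.2279]
eef_rot: [-3.138, -0.003, -2.986]
force: [-0.3, 0.5, -0.1]
opening: 0.0853
[-0.00391007 -0.00322848 -0.00207306]
[[279.2213622  231.14572834]
 [280.90331237 154.57467749]]
```

View pics/w1.png

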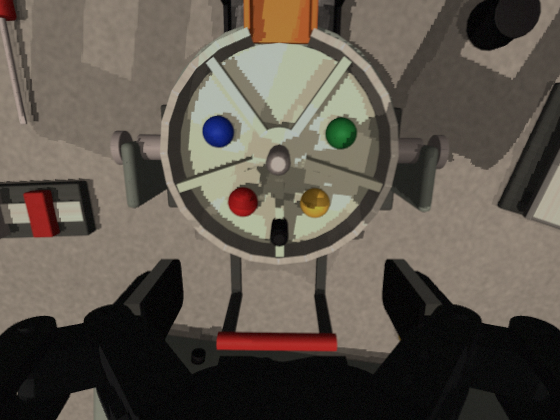

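The wrist view shows the wheel with the black peg at about (279,234), the spindle near (279,160), the bar at (277,341), and the empty compartment at the spout (280,20).

```bash
python3 - <<'E'
from h import *
d=dict(np.load("pics/w1.npz"))
print("cam",-d["R"].T@d["t"])
print(proj(d,[[.554,-.1425,z] for z in(.12,.146,.19)]).round(1).tolist())
print(proj(d,[[.603,-.136,z] for z in(.12,.146,.172)]).round(1).tolist())
g=cv2.cvtColor(d["pixels"],cv2.COLOR_RGB2GRAY)
m=(g<60).astype(np.uint8);m[:200]=0;m[255:]=0;m[:,:262]=0;m[:,296:]=0
ys,xs=np.nonzero(m);print("peg",[(y,xs[ys==y].min(),xs[ys==y].max()) for y in np.unique(ys)])
print(g[150:180:2,265:294:2])
hsv=cv2.cvtColor(d["pixels"],cv2.COLOR_RGB2HSV);m=cv2.inRange(hsv,(0,150,80),(6,255,255));m[:325]=0
ys,xs=np.nonzero(m);L=np.polyfit(xs,ys,1);print("bar",xs.min(),xs.max(),L)
e=[(x,np.polyval(L,x)) for x in(xs.min(),xs.max())];b=onz(d,e,.167);print(b,b.mean(0),np.arctan2(b[0,0]-b[1,0],abs(b[0,1]-b[1,1])))
for n,lo,hi in(("red",(0,150,80),(6,255,255)),("yel",(20,110,80),(34,255,255)),("grn",(45,80,40),(90,255,255)),("blue",(105,120,50),(130,255,255))):
    for q,s in blobs(d,lo,hi,(180,100,380,230),200): print(n,q,s,onz(d,[q],.131))
E
```

```text
cam [ 0.53390996 -0.1442553   0.36991432]
[[281.6, 143.8], [281.4, 147.1], [280.9, 154.6]]
[[280.1, 208.8], [279.7, 218.8], [279.2, 231.1]]
peg [(np.int64(218), np.int64(284), np.int64(284)), (np.int64(219), np.int64(273), np.int64(285)), (np.int64(220), np.int64(273), np.int64(286)), (np.int64(221), np.int64(273), np.int64(286)), (np.int64(222), np.int64(272), np.int64(287)), (np.int64(223), np.int64(272), np.int64(287)), (np.int64(224), np.int64(272), np.int64(287)), (np.int64(225), np.int64(272), np.int64(287)), (np.int64(226), np.int64(272), np.int64(287)), (np.int64(227), np.int64(272), np.int64(287)), (np.int64(228), np.int64(271), np.int64(287)), (np.int64(229), np.int64(271), np.int64(287)), (np.int64(230), np.int64(271), np.int64(287)), (np.int64(231), np.int64(271), np.int64(287)), (np.int64(232), np.int64(271), np.int64(287)), (np.int64(233), np.int64(271), np.int64(287)), (np.int64(234), np.int64(271), np.int64(287)), (np.int64(235), np.int64(271), np.int64(287)), (np.int64(236), np.int64(271), np.int64(287)), (np.int64(237), np.int64(270), np.int64(287)), (np.int64(238),
[... 1539 characters left out ...]

 [ 72  76  86  86  78  74  75  70  68  73  87  92  91  90  90]
 [ 69  80  88  90  89  90  88  90  90  90  89  91  90  90  90]
 [ 72  87  91  90  91  93  93  94  91  90  91  90  89  91  90]]
bar 216 336 [1.35751053e-02 3.39228074e+02]
[[ 0.69362929 -0.16708887  0.167     ]
 [ 0.68146791 -0.08331259  0.167     ]] [ 0.6875486  -0.12520073  0.167     ] 0.14415792698978042
red [241.  202.9] [229, 190, 27, 26, 524] [[ 0.60006055 -0.16540265  0.131     ]]
yel [314.6 204.5] [300, 189, 30, 29, 421] [[ 0.59275436 -0.11179569  0.131     ]]
grn [340.7 132.8] [326, 118, 31, 31, 751] [[ 0.53918764 -0.10321516  0.131     ]]
blue [217.6 131.1] [203, 116, 30, 31, 735] [[ 0.55143052 -0.18791137  0.131     ]]
```

```bash
python3 - <<'E'
from h import *
d=dict(np.load("pics/w1.npz")); t=dict(np.load("pics/t1.npz"))
print(onz(d,[(278.3,164)],.19),onz(d,[(278.8,235.5)],.172))
p,R,o=tool();print(p)
# gripper known: check top camera at t1 : project TCP; scene cam triangulate bar/ball with scene0
s=dict(np.load("pics/scene0.npz"));t0=dict(np.load("pics/top0.npz"))
for n,lo,hi in(("blue",(105,120,50),(130,255,255)),("grn",(45,80,40),(90,255,255))):
    print(n,[(q,a[4],onz(s,[q],.131).round(4)) for q,a in blobs(s,lo,hi,(240,165,300,215))])
a=cv2.resize(t["pixels"][140:280,250:370],None,fx=4,fy=4,interpolation=cv2.INTER_CUBIC);cv2.imwrite("pics/t1c.png",a[:,:,::-1])
E
```

```text
[[ 0.55918485 -0.14309825  0.19      ]] [[ 0.60588415 -0.13581719  0.172     ]]
[ 0.59725833 -0.13045086  0.22780766]
blue [(array([262. , 184.2]), 13, array([[ 0.5449, -0.1919,  0.131 ]]))]
grn [(array([280.9, 195.9]), 34, array([[ 0.5367, -0.1021,  0.131 ]]))]
```

```bash
python3 -m jog '[{"fingers":-1,"dx":-0.007,"dy":-0.007,"dz":0.030,"spin":0},{"fingers":-0.4,"dx":0,"dy":0,"dz":0.025,"spin":0},{"fingers":-0.4,"dx":0,"dy":0,"dz":0,"spin":0}]'; python3 - <<'E'
from h import *
p,R,o=tool();print(p,o["eef_rot"],R.T@(np.array([.605,-.136,.152])-p), o["opening"])
E
```

```text
time_s: 2.7
tcp_pos: [0.6038, -0.1322, 0.1721]
eef_rot: [-3.141, -0.005, -2.98]
force: [-0.2, 0.0, -0.3]
opening: 0.0601
[ 0.60375787 -0.13216507  0.17206388] [-3.14074056 -0.00454702 -2.97996549] [-0.00070003 -0.00396774  0.02006429] 0.06010011543533091
```

```bash
python3 -m jog '[{"fingers":-0.4,"dx":-0.001,"dy":-0.003,"dz":0.020,"spin":0},{"fingers":1,"dx":0,"dy":0,"dz":0,"spin":0},{"fingers":1,"dx":0,"dy":0,"dz":0,"spin":0},{"fingers":1,"dx":0,"dy":0,"dz":0,"spin":0},{"fingers":1,"dx":0,"dy":0,"dz":0,"spin":0}]' 40; python3 - <<'E'
from h import *
p,R,o=tool();print(p,o["eef_rot"],R.T@(np.array([.605,-.136,.152])-p), o["opening"])
E
```

```text
time_s: 3.32
tcp_pos: [0.6059, -0.1336, 0.1534]
eef_rot: [-3.14, -0.002, -2.978]
force: [1.4, -0.1, -6.0]
opening: 0.0097
[ 0.60591241 -0.13364119  0.15338818] [-3.13988331e+00 -2.05740531e-03 -2.97796349e+00] [ 0.00128161 -0.00217629  0.00139455] 0.009733468678779136
```

```bash
python3 -m jog '[{"fingers":0.3,"dx":0,"dy":0,"dz":0,"spin":0},{"fingers":0.3,"dx":0,"dy":0,"dz":0.004,"spin":0},{"fingers":1,"dx":0,"dy":0,"dz":0,"spin":0},{"fingers":1,"dx":0,"dy":0,"dz":0,"spin":0},{"fingers":1,"dx":0,"dy":0,"dz":0,"spin":0},{"fingers":1,"dx":0,"dy":0,"dz":0,"spin":0}]' 40; python3 - <<'E'
from h import *
p,R,o=tool();print(p,o["eef_rot"],R.T@(np.array([.605,-.136,.152])-p), o["opening"])
E
```

```text
time_s: 4.08
tcp_pos: [0.6064, -0.1339, 0.15]
eef_rot: [-3.139, -0.001, -2.978]
force: [-0.4, -0.7, -0.5]
opening: 0.01
[ 0.60639706 -0.13386753  0.15002985] [-3.13947199e+00 -7.68470723e-04 -2.97832890e+00] [ 0.0017266  -0.00188121 -0.00196484] 0.010026266805227866
```

```bash
python3 -m jog '[{"fingers":1,"dx":0.0007,"dy":-0.0083,"dz":0,"spin":9.6},{"fingers":1,"dx":0.0007,"dy":-0.0083,"dz":0,"spin":9.6},{"fingers":1,"dx":0.0007,"dy":-0.0083,"dz":0,"spin":9.6},{"fingers":1,"dx":0.0007,"dy":-0.0083,"dz":0,"spin":9.6},{"fingers":1,"dx":0.0007,"dy":-0.0083,"dz":0,"spin":9.6}]'; python3 - <<'E'
from h import *
p,R,o=tool();c=np.array([.556,-.141]);v=p[:2]-c;print(o["eef_rot"],np.linalg.norm(v),np.degrees(np.arctan2(v[1],v[0])-.144),o["wrist_torque"])
E
```

```text
time_s: 4.7
tcp_pos: [0.597, -0.173, 0.15]
eef_rot: [-3.141, 0.002, 2.443]
force: [-1.4, 0.1, 0.5]
opening: 0.0101
[-3.14134436e+00  2.48900487e-03  2.44306955e+00] 0.0519743857877743 -46.227480195776835 [0.08237731 0.071875   0.15217166]
```

```bash
python3 -m jog '[{"fingers":1,"dx":0.0007,"dy":-0.0083,"dz":0,"spin":9.6},{"fingers":1,"dx":0.0007,"dy":-0.0083,"dz":0,"spin":9.6},{"fingers":1,"dx":0.0007,"dy":-0.0083,"dz":0,"spin":9.6},{"fingers":1,"dx":0.0007,"dy":-0.0083,"dz":0,"spin":9.6},{"fingers":1,"dx":0.0007,"dy":-0.0083,"dz":0,"spin":9.6}]'; python3 - <<'E'
from h import *
p,R,o=tool();c=np.array([.556,-.141]);v=p[:2]-c;print(o["eef_rot"],np.linalg.norm(v),np.degrees(np.arctan2(v[1],v[0])-.144),o["wrist_torque"])
E
```

```text
time_s: 5.32
tcp_pos: [0.5604, -0.1921, 0.15]
eef_rot: [3.138, 0.004, 1.578]
force: [0.8, 0.6, -0.5]
opening: 0.0102
[3.13797463 0.00353503 1.57756912] 0.05126558396355455 -93.31505616872894 [0.15193726 0.04619065 0.12222788]
```

```bash
python3 -m jog '[{"fingers":1,"dx":0.0007,"dy":-0.0087,"dz":0,"spin":9.2},{"fingers":1,"dx":0.0007,"dy":-0.0087,"dz":0,"spin":9.2},{"fingers":1,"dx":0.0007,"dy":-0.0087,"dz":0,"spin":9.2},{"fingers":1,"dx":0.0007,"dy":-0.0087,"dz":0,"spin":9.2},{"fingers":1,"dx":0.0007,"dy":-0.0087,"dz":0,"spin":9.2},{"fingers":1,"dx":0,"dy":0,"dz":0,"spin":0}]'; python3 - <<'E'
from h import *
p,R,o=tool();c=np.array([.556,-.141]);v=p[:2]-c;print(o["eef_rot"],np.linalg.norm(v),np.degrees(np.arctan2(v[1],v[0])-.144),o["wrist_torque"])
d=vision.get_image("top"); np.savez("pics/t2.npz",**d)
E
```

```text
time_s: 6.08
tcp_pos: [0.5221, -0.1766, 0.15]
eef_rot: [3.131, -0.002, 0.747]
force: [0.6, -0.3, -1.8]
opening: 0.0101
[ 3.13131510e+00 -2.21652774e-03  7.47393706e-01] 0.049135843613475054 -141.8578714922899 [ 0.20205867  0.0483197  -0.09921464]
```

```bash
python3 -m jog '[{"fingers":0.2,"dx":0,"dy":0,"dz":0,"spin":0},{"fingers":-0.3,"dx":0,"dy":0,"dz":-0.03,"spin":0},{"fingers":-1,"dx":0,"dy":0,"dz":-0.055,"spin":0},{"fingers":-1,"dx":0,"dy":0,"dz":0,"spin":0}]'; python3 - <<'E'
from h import *
from scipy.optimize import least_squares
P=np.array([(.6064,-.1339),(.597,-.173),(.5604,-.1921),(.5221,-.1766)])
print(least_squares(lambda c:np.linalg.norm(P-c,axis=1)-.05,[.556,-.141]).x)
p,R,o=tool();print(p)
d=vision.get_image("wrist"); np.savez("pics/w2.npz",**d); cv2.imwrite("pics/w2.png",d["pixels"][:,:,::-1])
E
```

```text
time_s: 6.62
tcp_pos: [0.5223, -0.1769, 0.2371]
eef_rot: [3.132, -0.001, 0.76]
force: [0.3, -0.2, -0.7]
opening: 0.0812
[ 0.55755199 -0.14202283]
[ 0.52229702 -0.17688222  0.23710356]
```

View pics/w2.png

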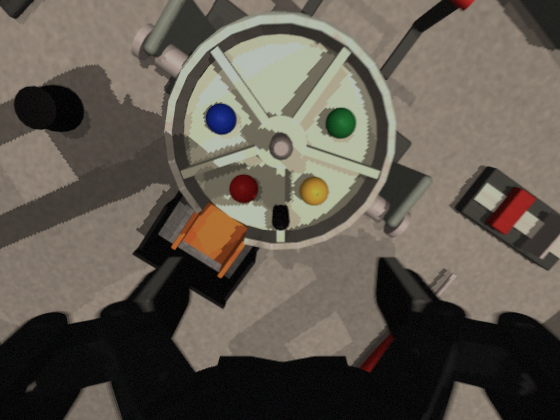

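Red is now in the spout's compartment: the peg is at (280,216), the red ball at (243,188) and the spout at (212,235). I'll check the wheel angle numerically.

```bash
python3 - <<'E'
from h import *
d=dict(np.load("pics/w2.npz"))
sp=onz(d,[(281,148)],.19)[0];pg=onz(d,[(280.5,217)],.172)[0]
hsv=cv2.cvtColor(d["pixels"],cv2.COLOR_RGB2HSV)
v=pg-sp;print(sp,pg,np.hypot(*v[:2]),"peg ang-yaw deg",np.degrees(np.arctan2(v[1],v[0])-.144))
q,s=max(blobs(d,(7,150,80),(19,255,255),(150,180,270,300)),key=lambda b:b[1][4]);o=onz(d,[q],.125)[0]-sp;print(q,s,"spout ang",np.degrees(np.arctan2(o[1],o[0]))%360,"vs",180+np.degrees(.144))
for n,lo,hi in(("red",(0,150,60),(6,255,255)),("yel",(20,110,80),(34,255,255)),("grn",(45,80,40),(90,255,255)),("blue",(105,120,50),(130,255,255))):
    for q,s in blobs(d,lo,hi,(180,80,380,215),200): print(n,onz(d,[q],.131)[0])
E
```

```text
[ 0.55937025 -0.14368688  0.19      ] [ 0.52615604 -0.1749858   0.172     ] 0.04563776789943127 peg ang-yaw deg -144.95111460263158
[211.6 232.9] [171, 203, 77, 61, 2375] spout ang 186.61485792316705 vs 188.25059224988385
red [ 0.5143366  -0.14768038  0.131     ]
yel [ 0.55021127 -0.19010791  0.131     ]
grn [ 0.59795305 -0.16617126  0.131     ]
blue [ 0.54106438 -0.10210649  0.131     ]
```

```bash
python3 -m jog '[{"fingers":-1,"dx":0.052,"dy":0.0253,"dz":0,"spin":0},{"fingers":-1,"dx":0.052,"dy":0.0253,"dz":0,"spin":0},{"fingers":-1,"dx":0.052,"dy":0.0253,"dz":0,"spin":0},{"fingers":-0.2,"dx":0,"dy":0,"dz":0,"spin":-10.7},{"fingers":0,"dx":0,"dy":0,"dz":0,"spin":-10.7},{"fingers":0,"dx":0,"dy":0,"dz":0,"spin":-10.7},{"fingers":0,"dx":0,"dy":0,"dz":0,"spin":-10.7},{"fingers":0,"dx":0,"dy":0,"dz":0,"spin":-10.7}]'; python3 - <<'E'
from h import *
p,R,o=tool();print(R.T@(np.array([.687,-.1245,.147])-p), np.degrees(o["eef_rot"][2])-98)
E
```

```text
time_s: 7.68
tcp_pos: [0.6863, -0.1214, 0.2196]
eef_rot: [-3.128, 0.001, 1.705]
force: [-0.0, 0.0, 0.6]
opening: 0.0424
[-0.00308407  0.00128496  0.07255039] -0.3147386340895366
```

```bash
python3 -m jog '[{"fingers":0,"dx":-0.0015,"dy":0.001,"dz":0.036,"spin":0},{"fingers":0,"dx":-0.0015,"dy":0,"dz":0.036,"spin":0},{"fingers":0,"dx":0,"dy":0,"dz":0,"spin":0},{"fingers":1,"dx":0,"dy":0,"dz":0,"spin":0},{"fingers":1,"dx":0,"dy":0,"dz":0,"spin":0},{"fingers":1,"dx":0,"dy":0,"dz":0,"spin":0}]' 40; python3 - <<'E'
from h import *
p,R,o=tool();print(R.T@(np.array([.687,-.1245,.147])-p),o["eef_rot"],p)
E
```

```text
time_s: 8.43
tcp_pos: [0.6859, -0.1243, 0.1433]
eef_rot: [-3.124, -0.001, 1.713]
force: [-2.0, -1.1, -5.1]
opening: 0.0105
[-0.00038674  0.00103206 -0.00374337] [-3.12410627e+00 -7.44027870e-04  1.71325972e+00] [ 0.68585846 -0.12427024  0.14327554]
```

```bash
python3 -m jog '[{"fingers":1,"dx":0,"dy":-0.0048,"dz":-0.0121,"spin":0},{"fingers":1,"dx":0,"dy":-0.0058,"dz":-0.0113,"spin":0},{"fingers":1,"dx":0,"dy":-0.007,"dz":-0.0109,"spin":0},{"fingers":1,"dx":0,"dy":-0.0079,"dz":-0.0102,"spin":0}]'; python3 - <<'E'
from h import *
p,R,o=tool();c=np.array([.557,-.1425,.120]);v=Ro.from_euler("z",-.14).apply(p-[0,0,-.0187]-c);print(v,np.hypot(v[0],v[2]),np.degrees(np.arctan2(v[2],v[0]))-18)
E
```

```text
time_s: 8.93
tcp_pos: [0.659, -0.1282, 0.1909]
eef_rot: [-3.123, -0.001, 1.713]
force: [-1.8, -1.5, -9.5]
opening: 0.0104
[ 1.03008775e-01 -2.79039904e-05  8.95990930e-02] 0.1365240095675719 23.017398459712872
```

```bash
python3 -m jog '[{"fingers":1,"dx":0,"dy":-0.0083,"dz":-0.0093,"spin":0},{"fingers":1,"dx":0,"dy":-0.0093,"dz":-0.0086,"spin":0},{"fingers":1,"dx":0,"dy":-0.010,"dz":-0.0076,"spin":0},{"fingers":1,"dx":0,"dy":-0.0095,"dz":-0.006,"spin":0},{"fingers":1,"dx":0,"dy":0,"dz":0,"spin":0}]'; python3 - <<'E'
from h import *
p,R,o=tool();c=np.array([.557,-.1425,.120]);v=Ro.from_euler("z",-.14).apply(p-[0,0,-.0187]-c);print(v,np.hypot(v[0],v[2]),np.radians(np.degrees(np.arctan2(v[2],v[0]))-18))
s=vision.get_image("scene"); np.savez("pics/s3.npz",**s)
for n,b in(("scene",s),):
    print([(q,a[4],onz(b,[q],.016).round(3)) for q,a in blobs(b,(0,140,60),(6,255,255),(215,150,330,240))])
a=cv2.resize(s["pixels"][150:250,210:340],None,fx=5,fy=5,interpolation=cv2.INTER_CUBIC);cv2.imwrite("pics/s3.png",a[:,:,::-1])
E
```

```text
time_s: 9.55
tcp_pos: [0.6215, -0.1335, 0.2246]
eef_rot: [-3.128, -0.001, 1.713]
force: [1.3, 0.4, -7.9]
opening: 0.0105
[ 6.51385095e-02 -5.21496835e-05  1.23342271e-01] 0.1394859892247958 0.7707537481273783
[(array([242.5, 166. ]), 6, array([[ 0.43 , -0.5  ,  0.016]])), (array([257.2, 171.6]), 61, array([[ 0.407, -0.428,  0.016]])), (array([244.5, 176.5]), 37, array([[ 0.467, -0.428,  0.016]])), (array([304.3, 201.1]), 35, array([[ 0.389, -0.163,  0.016]]))]
```

View pics/s3.png

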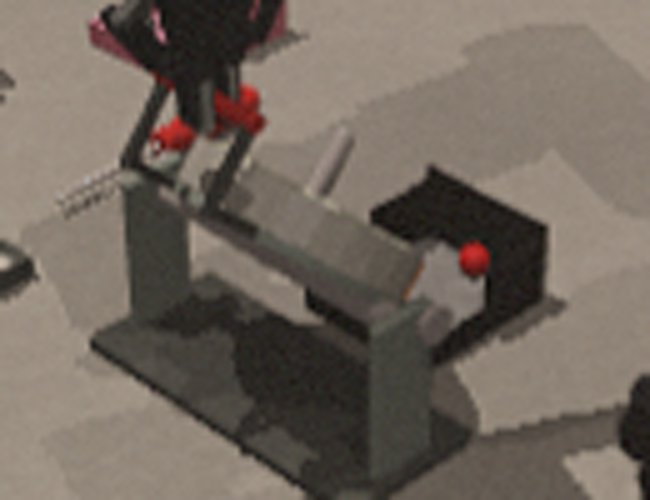

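The carousel is fully tipped and the red ball is in the dish, at crop (473,258). I'll lower the carousel back.

```bash
python3 -m jog '[{"fingers":1,"dx":0,"dy":0.0111,"dz":0.0066,"spin":0},{"fingers":1,"dx":0,"dy":0.0105,"dz":0.0076,"spin":0},{"fingers":1,"dx":0,"dy":0.0098,"dz":0.0086,"spin":0},{"fingers":1,"dx":0,"dy":0.0087,"dz":0.0093,"spin":0},{"fingers":1,"dx":0,"dy":0.0079,"dz":0.0102,"spin":0},{"fingers":1,"dx":0,"dy":0.007,"dz":0.0109,"spin":0}]'; python3 - <<'E'
from h import *
p,R,o=tool();c=np.array([.557,-.1425,.120]);v=Ro.from_euler("z",-.14).apply(p-[0,0,-.0187]-c);print(v,np.hypot(v[0],v[2]),np.arctan2(v[2],v[0])-np.radians(18))
E
```

```text
time_s: 10.35
tcp_pos: [0.6759, -0.1257, 0.1742]
eef_rot: [-3.125, -0.0, 1.713]
force: [-6.1, -0.2, 4.2]
opening: 0.0103
[1.20055121e-01 6.31351472e-05 7.29490670e-02] 0.14048059780001454 0.23185149139489858
```

```bash
python3 -m jog '[{"fingers":1,"dx":0,"dy":0.005,"dz":0.011,"spin":0},{"fingers":1,"dx":0,"dy":0.0035,"dz":0.011,"spin":0},{"fingers":1,"dx":0,"dy":0.002,"dz":0.010,"spin":0},{"fingers":1,"dx":0,"dy":0,"dz":0.003,"spin":0},{"fingers":1,"dx":0,"dy":0,"dz":0.002,"spin":0}]'
```

```text
time_s: 10.98
tcp_pos: [0.6866, -0.125, 0.1442]
eef_rot: [-3.126, 0.002, 1.713]
force: [-10.5, 2.5, 21.2]
opening: 0.0102
```

```bash
python3 -m jog '[{"fingers":0.3,"dx":0,"dy":0,"dz":0,"spin":0},{"fingers":-0.1,"dx":0,"dy":0,"dz":0,"spin":0},{"fingers":-0.1,"dx":0,"dy":0,"dz":-0.05,"spin":0},{"fingers":-1,"dx":0,"dy":0,"dz":-0.06,"spin":0},{"fingers":-1,"dx":0.045,"dy":-0.04,"dz":0,"spin":0},{"fingers":-1,"dx":0.045,"dy":-0.04,"dz":0,"spin":0},{"fingers":-1,"dx":0.045,"dy":-0.04,"dz":0,"spin":0},{"fingers":-1,"dx":0.04,"dy":-0.035,"dz":0,"spin":0},{"fingers":-1,"dx":0,"dy":0,"dz":0,"spin":8.5},{"fingers":-1,"dx":0,"dy":0,"dz":0,"spin":8.5}]'; python3 - <<'E'
from h import *
p,R,o=tool();print(p,o["eef_rot"])
t=vision.get_image("top"); np.savez("pics/t4.npz",**t)
d=vision.get_image("wrist"); np.savez("pics/w4.npz",**d)
a=cv2.resize(t["pixels"][145:275,255:360],None,fx=2,fy=2,interpolation=cv2.INTER_CUBIC); c=np.zeros((420,770,3),np.uint8);c[:,:560]=d["pixels"];c[:260,560:770]=a
cv2.imwrite("pics/w4.png",c[:,:,::-1])
E
```

```text
time_s: 12.22
tcp_pos: [0.5091, 0.0307, 0.2542]
eef_rot: [-3.135, 0.004, 1.408]
force: [0.6, -0.1, 0.1]
opening: 0.0856
[0.50908425 0.03069959 0.25415874] [-3.13507492  0.00430091  1.40801772]
```

View pics/w4.png

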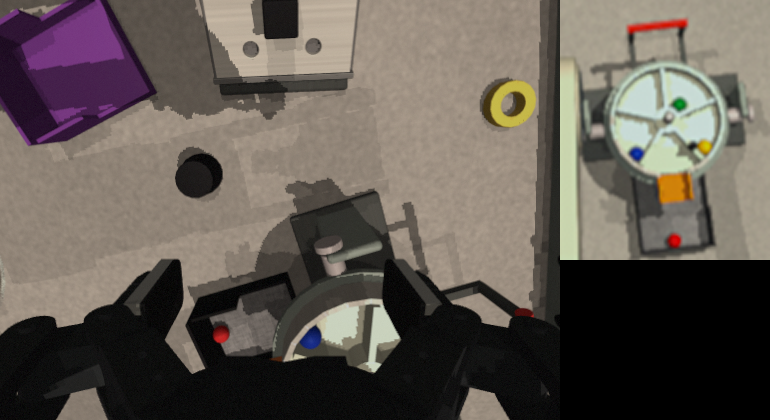

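The wheel is back; the red ball is in the dish and green, yellow and blue are in the wheel. The cover is at the top of the wrist view, its low edge running (215,80)-(353,72). I'll move along to see the whole cover and check the bar numerically.

```bash
python3 -m jog '[{"fingers":-1,"dx":0.04,"dy":0.008,"dz":-0.025,"spin":0},{"fingers":-1,"dx":0.03,"dy":0.008,"dz":-0.025,"spin":0},{"fingers":-1,"dx":0,"dy":0,"dz":0,"spin":0}]'; python3 - <<'E'
from h import *
for f in("top0","t4"):
    d=dict(np.load(f"pics/{f}.npz"));print([(q,a) for q,a in blobs(d,(0,150,80),(6,255,255),(255,145,360,275),20)])
p,R,o=tool();print(p,o["eef_rot"])
d=vision.get_image("wrist"); np.savez("pics/w5.npz",**d); cv2.imwrite("pics/w5.png",d["pixels"][:,:,::-1])
E
```

```text
time_s: 12.7
tcp_pos: [0.5381, 0.0982, 0.3035]
eef_rot: [-3.134, 0.004, 1.42]
force: [0.1, -0.7, 0.5]
opening: 0.0856
[(array([303.5, 157.6]), [289, 155, 30, 7, 104]), (array([315.6, 191.4]), [313, 189, 6, 6, 30])]
[(array([303.5, 157.6]), [289, 155, 30, 7, 104]), (array([311.7, 265.1]), [309, 262, 6, 7, 35])]
[0.5380664  0.09819271 0.30347471] [-3.13414166  0.00448445  1.42011922]
```

View pics/w5.png

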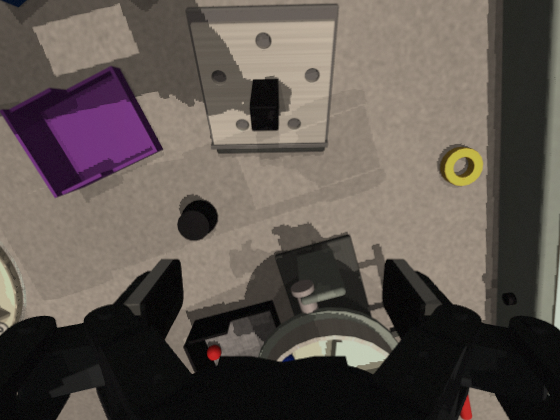

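Whole cover in view: holes at (263,40),(218,76),(242,125),(294,124),(312,75), boss at (265,100). The bar's pixels are identical to the start, so the carousel is level. Next is PnP on the holes and corners.

```bash
python3 - <<'E'
from h import *
d=dict(np.load("pics/w5.npz"))
a=np.radians([0,72,144,216,288]);X=np.c_[50*np.cos(a),50*np.sin(a),0*a+6]
X=np.r_[X,[[66,66,6],[66,-66,6],[-66,66,6],[-66,-66,6]]]/1000
U=np.array([(263,40),(218,76),(242,125),(294,124),(312,75),(189,8),(337,5),(214,145),(327,143)],float)
ok,r,t=cv2.solvePnP(X,U,d["mtx"],d["dist"]);pr=cv2.projectPoints(X,r,t,d["mtx"],d["dist"])[0].reshape(-1,2);print((pr-U).round(1).tolist())
Rw=d["R"].T@cv2.Rodrigues(r)[0];tw=d["R"].T@(t.ravel()-d["t"])
print("origin",tw,"z",Rw[:,2],"x",Rw[:,0],"tilt",np.degrees(np.arccos(Rw[2,2])),"yaw",np.degrees(np.arctan2(Rw[1,0],Rw[0,0])),"z yaw",np.degrees(np.arctan2(Rw[1,2],Rw[0,2])))
g=tw+Rw@[0,0,.048];top=tw+Rw@[0,0,.063];print("grip",g,"top",top)
# top-view check by projecting centre/boss top
t0=dict(np.load("pics/top0.npz"));print(proj(t0,[tw,top,tw+Rw@X[0],tw+Rw@X[2]]))
p,R,o=tool();print("tool delta to grip (grasp pt):",R.T@(g-p)-[0,0,-.0187])
E
```

```text
[[-0.3, -7.2], [-1.0, -3.8], [-0.6, -0.7], [1.5, 0.1], [2.0, -4.2], [-1.0, 6.9], [-0.0, 6.2], [-1.9, 0.1], [1.3, 2.0]]
origin [0.53643782 0.19408712 0.0821679 ] z [-0.10745441 -0.40382787  0.90850239] x [0.10876571 0.90353376 0.41448374] tilt 24.700792915892027 yaw 83.1358693193353 z yaw -104.90054658129617
grip [0.53128001 0.17470339 0.12577601] top [0.52966819 0.16864597 0.13940355]
[[191.20492032 209.84474166]
 [196.7717115  210.40215006]
 [174.91404668 206.82898579]
 [203.22662694 222.16878733]]
tool delta to grip (grasp pt): [ 0.0767837  -0.01556418  0.19485768]
```

```bash
python3 - <<'E'
from h import *
d=dict(np.load("pics/w5.npz"))
a=np.radians([0,72,144,216,288]);X=np.c_[50*np.cos(a),50*np.sin(a),0*a+6]/1000
U=np.array([(263,40),(218,76),(242,125),(294,124),(312,75)],float)
g=cv2.cvtColor(d["pixels"],cv2.COLOR_RGB2GRAY)
for i,(x,y) in enumerate(U.astype(int)):
    w=g[y-11:y+12,x-11:x+12].astype(float);m=(w<(np.median(w)+w.min())/2).astype(np.uint8)
    n,l,s,c=cv2.connectedComponentsWithStats(m);k=1+np.argmin(np.linalg.norm(c[1:]-11,axis=1)-.05*s[1:,4]);print((x,y),c[k]+[x-11,y-11],s[k].tolist());U[i]=c[k]+[x-11,y-11]
for V in (U,np.r_[U,[(214,145),(327,143)]]):
    Y=X if len(V)==5 else np.r_[X,[[-.066,.066,.006],[-.066,-.066,.006]]]
    n,rs,ts,e=cv2.solvePnPGeneric(Y,V,d["mtx"],d["dist"],flags=cv2.SOLVEPNP_IPPE)
    for r,t in zip(rs,ts):
        r,t=cv2.solvePnPRefineLM(Y,V,d["mtx"],d["dist"],r,t)
        pr=cv2.projectPoints(Y,r,t,d["mtx"],d["dist"])[0].reshape(-1,2)
        Rw=d["R"].T@cv2.Rodrigues(r)[0];tw=d["R"].T@(t.ravel()-d["t"])
        print(np.abs(pr-V).max().round(1),"o",tw.round(4),"tilt",np.degrees(np.arccos(Rw[2,2])).round(1),"yaw",np.degrees(np.arctan2(Rw[1,0],Rw[0,0])).round(1),"zyaw",np.degrees(np.arctan2(Rw[1,2],Rw[0,2])).round(1),"grip",(tw+Rw@[0,0,.048]).round(4),"bosstop px",cv2.projectPoints(np.array([[[.013,.013,.063]],[[-.013,-.013,.063]]]),r,t,d["mtx"],d["dist"])[0].ravel().round())
E
```

```text
(np.int64(263), np.int64(40)) [263.05820106  40.05820106] [4, 4, 15, 15, 189]
(np.int64(218), np.int64(76)) [218.52380952  75.68253968] [5, 5, 14, 12, 126]
(np.int64(242), np.int64(125)) [247.5 124.5] [16, 9, 2, 4, 4]
(np.int64(294), np.int64(124)) [293.94642857 123.01785714] [5, 5, 13, 11, 112]
(np.int64(312), np.int64(75)) [311.73684211  74.40789474] [4, 4, 14, 14, 152]
2.8 o [0.5362 0.1933 0.063 ] tilt 29.2 yaw 84.9 zyaw -107.1 grip [0.5294 0.1709 0.1049] bosstop px [245. 104. 275. 129.]
3.6 o [0.5347 0.192  0.0532] tilt 17.5 yaw 86.5 zyaw 40.1 grip [0.5458 0.2013 0.0989] bosstop px [262.  54. 292.  83.]
4.0 o [0.5359 0.1929 0.0655] tilt 27.5 yaw 83.8 zyaw -101.8 grip [0.5313 0.1712 0.1081] bosstop px [247. 103. 277. 128.]
5.5 o [0.5346 0.1941 0.0372] tilt 13.5 yaw 85.0 zyaw 41.6 grip [0.543  0.2015 0.0838] bosstop px [259.  58. 288.  85.]
```

```bash
python3 - <<'E'
from h import *
d=dict(np.load("pics/w5.npz"))
a=np.radians([0,72,144,216,288]);X=np.c_[50*np.cos(a),50*np.sin(a),0*a+6]/1000
V=np.array([(263,40),(218.5,75.7),(242,124.3),(294,123),(311.7,74.4)])
n,rs,ts,e=cv2.solvePnPGeneric(X,V,d["mtx"],d["dist"],flags=cv2.SOLVEPNP_IPPE)
p,R,o=tool()
for r,t in zip(rs,ts):
        pr=cv2.projectPoints(X,r,t,d["mtx"],d["dist"])[0].reshape(-1,2)
        Rw=d["R"].T@cv2.Rodrigues(r)[0];tw=d["R"].T@(t.ravel()-d["t"]);g=tw+Rw@[0,0,.048]
        print(np.abs(pr-V).max().round(1),"o",tw.round(4),"tilt",np.degrees(np.arccos(Rw[2,2])).round(1),"yaw",np.degrees(np.arctan2(Rw[1,0],Rw[0,0])).round(1),"zyaw",np.degrees(np.arctan2(Rw[1,2],Rw[0,2])).round(1),"grip",g.round(4),"bosstop px",cv2.projectPoints(np.array([[[.013,.013,.063]],[[-.013,-.013,.063]]]),r,t,d["mtx"],d["dist"])[0].ravel().round(), "delta",R.T@(g-p)-[0,0,-.0187],np.degrees(o["eef_rot"]))
E
```

```text
0.5 o [0.5351 0.1932 0.0674] tilt 29.7 yaw 82.7 zyaw -99.0 grip [0.5313 0.1697 0.1091] bosstop px [248. 106. 278. 130.] delta [ 0.0719786  -0.01460665  0.21156837] [-179.44829864    0.32576905   81.32125076]
2.7 o [0.5345 0.1906 0.0692] tilt 23.2 yaw 85.4 zyaw 67.0 grip [0.5418 0.208  0.1133] bosstop px [253.  43. 285.  70.] delta [ 0.1113538  -0.01002422  0.20707164] [-179.44829864    0.32576905   81.32125076]
```

```bash
python3 -m jog '[{"fingers":-1,"dx":0.036,"dy":-0.0073,"dz":0.03,"spin":0},{"fingers":-1,"dx":0.036,"dy":-0.0073,"dz":0.03,"spin":0},{"fingers":-0.5,"dx":0,"dy":0,"dz":0.05,"spin":0},{"fingers":-0.5,"dx":0,"dy":0,"dz":0.04,"spin":0},{"fingers":-0.5,"dx":0,"dy":0,"dz":0,"spin":0}]'; python3 - <<'E'
from h import *
p,R,o=tool();g=np.array([.5313,.1697,.0904]);print(R.T@(g-p))
E
```

```text
time_s: 13.38
tcp_pos: [0.529, 0.1661, 0.1436]
eef_rot: [-3.128, 0.01, 1.426]
force: [-0.3, 0.3, 0.2]
opening: 0.0642
[0.00441362 0.00248716 0.05315965]
```

```bash
python3 -m jog '[{"fingers":-0.4,"dx":0.004,"dy":0.0025,"dz":0.027,"spin":0},{"fingers":-0.4,"dx":0,"dy":0,"dz":0.026,"spin":0},{"fingers":-0.4,"dx":0,"dy":0,"dz":0,"spin":0},{"fingers":1,"dx":0,"dy":0,"dz":0,"spin":0},{"fingers":1,"dx":0,"dy":0,"dz":0,"spin":0},{"fingers":1,"dx":0,"dy":0,"dz":0,"spin":0}]' 40; python3 - <<'E'
from h import *
p,R,o=tool();g=np.array([.5313,.1697,.0904]);print(R.T@(g-p),o["opening"])
E
```

```text
time_s: 14.12
tcp_pos: [0.535, 0.1674, 0.0968]
eef_rot: [-3.135, 0.007, 1.427]
force: [0.2, -0.2, -2.7]
opening: 0.0252
[ 0.00177353 -0.00396759  0.00641038] 0.02521472027714762
```

```bash
python3 -m jog '[{"fingers":1,"dx":0,"dy":0,"dz":-0.03,"spin":0},{"fingers":1,"dx":0,"dy":0,"dz":-0.055,"spin":0},{"fingers":1,"dx":0,"dy":0,"dz":-0.055,"spin":0},{"fingers":1,"dx":0,"dy":0,"dz":-0.055,"spin":0},{"fingers":1,"dx":-0.05,"dy":-0.016,"dz":0,"spin":0},{"fingers":1,"dx":-0.05,"dy":-0.016,"dz":0,"spin":0},{"fingers":1,"dx":-0.05,"dy":-0.016,"dz":0,"spin":0},{"fingers":1,"dx":-0.05,"dy":-0.016,"dz":0,"spin":0},{"fingers":1,"dx":-0.05,"dy":-0.016,"dz":0,"spin":0},{"fingers":1,"dx":-0.05,"dy":-0.016,"dz":0,"spin":0}]'; python3 - <<'E'
from h import *
p,R,o=tool();print(R.T@(np.array([.30,-.32,.25])-p))
E
```

```text
time_s: 15.38
tcp_pos: [0.3963, -0.1202, 0.3044]
eef_rot: [3.14, 0.008, 1.435]
force: [1.7, -1.1, -2.6]
opening: 0.0253
[-0.21052657 -0.06846642  0.05593215]
```

```bash
python3 -m jog '[{"fingers":1,"dx":-0.053,"dy":-0.017,"dz":0,"spin":0},{"fingers":1,"dx":-0.053,"dy":-0.017,"dz":0,"spin":0},{"fingers":1,"dx":-0.053,"dy":-0.017,"dz":0,"spin":0},{"fingers":1,"dx":-0.051,"dy":-0.017,"dz":0,"spin":0},{"fingers":1,"dx":0,"dy":0,"dz":0,"spin":0}]'; python3 - <<'E'
from h import *
p,R,o=tool();print(p,o["eef_rot"])
d=vision.get_image("top"); np.savez("pics/t6.npz",**d)
s=vision.get_image("scene"); np.savez("pics/s6.npz",**s)
a=d["pixels"][140:360,230:510];b=s["pixels"][90:290,150:430]
c=np.zeros((420,280,3),np.uint8);c[:220]=a;c[220:]=b
c=np.hstack([cv2.resize(a,None,fx=1.42,fy=1.42),cv2.resize(b[:,:],(398,312))[:312]]);cv2.imwrite("pics/t6.png",c[:,:,::-1])
E
```

```text
time_s: 16.0
tcp_pos: [0.2945, -0.3276, 0.3084]
eef_rot: [3.136, 0.012, 1.432]
force: [0.3, 0.7, -3.3]
opening: 0.0254
[ 0.29445939 -0.3275663   0.30842475] [3.13559064 0.01166251 1.43202316]
```

View pics/t6.png

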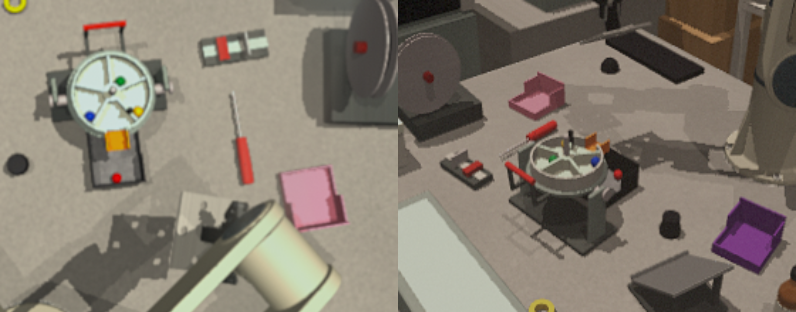

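The plate hangs over clear table, with nothing inside its footprint. I'll lower it until the low edge just touches, then roll it flat about that edge with a light grip.

```bash
python3 -m jog '[{"fingers":1,"dx":-0.018,"dy":-0.006,"dz":0.05,"spin":0},{"fingers":1,"dx":0,"dy":0,"dz":0.055,"spin":0},{"fingers":1,"dx":0,"dy":0,"dz":0.055,"spin":0},{"fingers":1,"dx":0,"dy":0,"dz":0.05,"spin":0},{"fingers":1,"dx":0,"dy":0,"dz":0.018,"spin":0},{"fingers":1,"dx":0,"dy":0,"dz":0,"spin":0}]'
```

```text
time_s: 16.85
tcp_pos: [0.2953, -0.3398, 0.077]
eef_rot: [3.13, 0.013, 1.445]
force: [-0.8, -0.3, -2.2]
opening: 0.0252
```

```bash
python3 -m jog '[{"fingers":1,"dx":0,"dy":0,"dz":0.003,"spin":0},{"fingers":1,"dx":0,"dy":0,"dz":0.003,"spin":0}]'
```

```text
time_s: 17.1
tcp_pos: [0.2972, -0.3399, 0.0727]
eef_rot: [3.127, 0.014, 1.448]
force: [-0.4, 0.0, -2.5]
opening: 0.0255
```

```bash
python3 -m jog '[{"fingers":1,"dx":0,"dy":0,"dz":0.005,"spin":0},{"fingers":1,"dx":0,"dy":0,"dz":0.004,"spin":0}]' 20
```

```text
time_s: 17.35
tcp_pos: [0.2981, -0.3408, 0.0645]
eef_rot: [3.125, 0.016, 1.448]
force: [-0.8, -0.0, -2.0]
opening: 0.0253
```

```bash
python3 -m jog '[{"fingers":1,"dx":0,"dy":0,"dz":0.004,"spin":0},{"fingers":1,"dx":0,"dy":0,"dz":0.003,"spin":0}]' 20
```

```text
time_s: 17.6
tcp_pos: [0.2997, -0.3411, 0.0592]
eef_rot: [3.123, 0.016, 1.446]
force: [0.7, 21.0, 49.5]
opening: 0.0254
```

```bash
python3 -m jog '[{"fingers":1,"dx":0.0082,"dy":0,"dz":0.0022,"spin":0},{"fingers":1,"dx":0.0078,"dy":0,"dz":0.0040,"spin":0}]' 20
```

```text
time_s: 17.85
tcp_pos: [0.3027, -0.3272, 0.054]
eef_rot: [3.12, 0.02, 1.446]
force: [-2.7, -2.1, 4.3]
opening: 0.0253
```

```bash
python3 -m jog '[{"fingers":1,"dx":0.0072,"dy":-0.001,"dz":0.0052,"spin":0},{"fingers":1,"dx":0.0067,"dy":-0.001,"dz":0.0059,"spin":0}]' 20; python3 - <<'E'
from h import *
w=vision.get_image("wrist"); np.savez("pics/w7.npz",**w); cv2.imwrite("pics/w7.png",w["pixels"][:,:,::-1])
E
```

```text
time_s: 18.1
tcp_pos: [0.3042, -0.3145, 0.0438]
eef_rot: [3.117, 0.022, 1.446]
force: [2.2, 3.0, 9.0]
opening: 0.0257
```

View pics/w7.png

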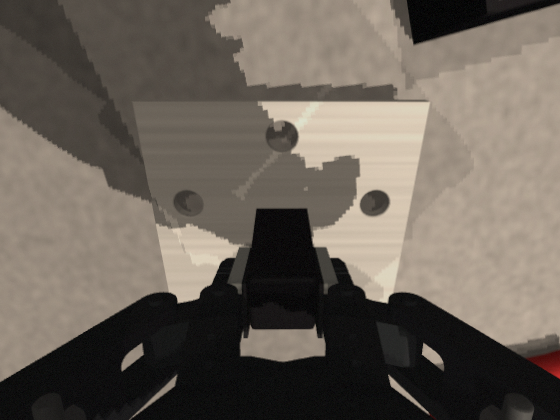

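The plate is rolling flat about its low edge, held squarely, and the far edge at (280,100) is still slightly raised. The dish at upper right is clear. I'll go on.

```bash
python3 -m jog '[{"fingers":1,"dx":0.0065,"dy":-0.001,"dz":0.0062,"spin":0},{"fingers":1,"dx":0.005,"dy":-0.001,"dz":0.005,"spin":0}]' 20
```

```text
time_s: 18.4
tcp_pos: [0.3055, -0.3042, 0.0327]
eef_rot: [3.114, 0.025, 1.446]
force: [-0.5, -10.3, 25.3]
opening: 0.0251
```

```bash
python3 -m jog '[{"fingers":0,"dx":0,"dy":0,"dz":0,"spin":0},{"fingers":-1,"dx":0,"dy":0,"dz":0,"spin":0},{"fingers":-1,"dx":0,"dy":0,"dz":-0.06,"spin":0},{"fingers":-1,"dx":-0.03,"dy":0,"dz":-0.06,"spin":0},{"fingers":-1,"dx":-0.03,"dy":0,"dz":-0.06,"spin":0},{"fingers":-1,"dx":0,"dy":0,"dz":0,"spin":0},{"fingers":-1,"dx":0,"dy":0,"dz":0,"spin":0}]' 40; cat >> h.py <<'E'
def holes(d,box,z=.006):
    g=cv2.cvtColor(d["pixels"],cv2.COLOR_RGB2GRAY);th=cv2.adaptiveThreshold(g,255,cv2.ADAPTIVE_THRESH_MEAN_C,cv2.THRESH_BINARY_INV,41,18)
    x0,y0,x1,y1=box;out=[]
    for c in cv2.findContours(th[y0:y1,x0:x1],cv2.RETR_LIST,cv2.CHAIN_APPROX_NONE)[0]:
        if len(c)<15: continue
        (x,y),(a,b),_=cv2.fitEllipse(c);A=cv2.contourArea(c)
        if 8<min(a,b) and max(a,b)<45 and max(a,b)<1.7*min(a,b) and abs(A-np.pi*a*b/4)<.15*A: out.append((x+x0,y+y0,a,b))
    return out
E
python3 - <<'E'
from h import *
p,R,o=tool();print(p,o["eef_rot"])
w=vision.get_image("wrist"); np.savez("pics/w8.npz",**w); cv2.imwrite("pics/w8.png",w["pixels"][:,:,::-1])
for q in holes(w,(100,20,460,320)): print(np.round(q,1),onz(w,[q[:2]],.005)[0].round(4))
E
```

```text
time_s: 19.27
tcp_pos: [0.2928, -0.3574, 0.2121]
eef_rot: [3.118, 0.022, 1.446]
force: [0.3, 0.5, 0.2]
opening: 0.0856
[ 0.29276112 -0.35744946  0.21214414] [3.11826406 0.02156406 1.44557889]
[312.1 163.8  13.8  14.6] [ 0.3316 -0.3498  0.005 ]
[255.5 164.2  13.9  15. ] [ 0.2731 -0.3427  0.005 ]
[285.  126.3  34.8  36.6] [ 0.3082 -0.3085  0.005 ]
[331.2 107.6  14.9  15.7] [ 0.3561 -0.2961  0.005 ]
[208.3 107.1  15.4  21.3] [ 0.2353 -0.2806  0.005 ]
```

```bash
python3 -m jog '[{"fingers":-1,"dx":0.026,"dy":0.006,"dz":0.05,"spin":0},{"fingers":-1,"dx":0.026,"dy":0.006,"dz":0.05,"spin":0},{"fingers":-0.5,"dx":0,"dy":0,"dz":0.045,"spin":0},{"fingers":-0.3,"dx":0,"dy":0,"dz":0,"spin":0}]' 40; python3 - <<'E'
from h import *
p,R,o=tool();print(o["eef_rot"],R[:,2],R.T@(np.array([.3053,-.3055,.030])-p))
E
```

```text
time_s: 19.82
tcp_pos: [0.3129, -0.3064, 0.0595]
eef_rot: [3.123, 0.018, 1.447]
force: [-0.3, 0.1, 0.7]
opening: 0.056
[3.12304364 0.01819556 1.44695729] [ 0.01615885 -0.0203432  -0.99966247] [ 0.00051631 -0.00818044  0.02934726]
```

```bash
python3 -m jog '[{"fingers":-0.3,"dx":0.0003,"dy":-0.0082,"dz":0.015,"spin":0},{"fingers":-0.3,"dx":0,"dy":0,"dz":0.014,"spin":0},{"fingers":-0.3,"dx":0,"dy":0,"dz":0,"spin":0},{"fingers":1,"dx":0,"dy":0,"dz":0,"spin":0},{"fingers":1,"dx":0,"dy":0,"dz":0,"spin":0},{"fingers":1,"dx":0,"dy":0,"dz":0,"spin":0}]' 40; python3 - <<'E'
from h import *
p,R,o=tool();print(o["eef_rot"],R.T@(np.array([.3072,-.3061,.030])-p),p)
E
```

```text
time_s: 20.58
tcp_pos: [0.3068, -0.307, 0.0333]
eef_rot: [3.121, 0.02, 1.447]
force: [0.8, 0.0, -2.2]
opening: 0.0254
[3.12122215 0.01971925 1.44710338] [0.00103577 0.00023917 0.00324666] [ 0.3067772  -0.30702657  0.0332609 ]
```

```bash
python3 -m jog '[{"fingers":1,"dx":0,"dy":0,"dz":-0.05,"spin":0},{"fingers":1,"dx":0,"dy":0,"dz":-0.06,"spin":0},{"fingers":1,"dx":0,"dy":0,"dz":-0.06,"spin":0},{"fingers":1,"dx":0,"dy":0,"dz":-0.06,"spin":0},{"fingers":1,"dx":0,"dy":0,"dz":-0.01,"spin":2.5}]' 60; python3 - <<'E'
from h import *
p,R,o=tool();print(o["eef_rot"],R.T@(np.array([.5573,-.1422,.27])-p))
d=dict(np.load("pics/t6.npz"));g=cv2.cvtColor(d["pixels"],cv2.COLOR_RGB2GRAY)
q=proj(d,[[.5221,-.1766,.172],[.5573,-.1422,.19]]);print(q);x,y=q[0].astype(int);print(g[y-6:y+8,x-8:x+9])
E
```

```text
time_s: 21.2
tcp_pos: [0.3021, -0.3009, 0.2807]
eef_rot: [3.121, 0.018, 1.402]
force: [-0.1, -0.6, -3.9]
opening: 0.0252
[3.12089759 0.01765799 1.40231869] [0.19941455 0.2247515  0.01183356]
[[320.78397164 215.48805025]
 [308.92461908 201.58518944]]
[[216 218 216 214 213 214 216 216 217 217 217 216 217 217 216 217 217]
 [188 211 218 216 214 216 216 217 217 217 216 217 216 217 216 217 217]
 [141 177 211 218 217 217 217 216 217 217 216 216 217 217 217 217 217]
 [130 139 178 211 218 218 217 217 218 217 217 217 217 218 217 218 216]
 [145 129 137 179 212 219 218 218 218 219 219 218 217 216 215 215 217]
 [152 140 125 134 179 212 220 220 216 215 216 220 215 197 193 194 204]
 [155 150 140 117 133 180 215 212 182 162 173 202 194 173 171 175 186]
 [172 162 152 134 117 140 182 165 116  85 100 148 162 161 172 178 176]
 [205 193 166 150 135 122 127  94  55  38  47  88 128 158 182 189 186]
 [218 213 173 155 152 138 103  54  22  32  54  87 118 152 183 191 188]
 [220 215 174 153 155 152 130  85  47  63 116 144 134 142 173 183 179]
 [219 211 170 153 154 155 151 129  99 111 172 194 163 141 153 164 160]
 [216 191 159 151 151 154 155 150 133 129 173 208 198 164 143 133 132]
 [213 181 162 160 161 163 163 156 149 137 146 182 208 198 161 125 137]]
```

```bash
python3 -m jog '[{"fingers":1,"dx":0.0397,"dy":0.045,"dz":0,"spin":0},{"fingers":1,"dx":0.0397,"dy":0.045,"dz":0,"spin":0},{"fingers":1,"dx":0.0397,"dy":0.045,"dz":0,"spin":0},{"fingers":1,"dx":0.0397,"dy":0.045,"dz":0,"spin":0},{"fingers":1,"dx":0.0385,"dy":0.0438,"dz":0,"spin":0},{"fingers":1,"dx":0,"dy":0,"dz":0,"spin":0}]' 60; python3 - <<'E'
from h import *
p,R,o=tool();print(o["eef_rot"],R.T@(np.array([.5573,-.1422,.27])-p))
E
```

```text
time_s: 21.95
tcp_pos: [0.564, -0.1406, 0.2857]
eef_rot: [3.113, 0.021, 1.396]
force: [-1.3, 0.6, -1.9]
opening: 0.0248
[3.11287777 0.02101485 1.39631887] [-0.00238713 -0.00673679  0.01554803]
```

```bash
python3 -m jog '[{"fingers":1,"dx":-0.003,"dy":-0.007,"dz":0.02,"spin":0},{"fingers":1,"dx":0,"dy":0,"dz":0.02,"spin":0},{"fingers":1,"dx":0,"dy":0,"dz":0,"spin":0},{"fingers":1,"dx":0,"dy":0,"dz":0,"spin":0}]' 60; python3 - <<'E'
from h import *
p,R,o=tool();print(o["eef_rot"],R.T@(np.array([.5573,-.1422,.23])-p))
for n in("scene","wrist"):
    d=vision.get_image(n);np.savez(f"pics/{n}9.npz",**d)
    if n=="scene": a=cv2.resize(d["pixels"][130:240,210:340],None,fx=3.8,fy=3.8,interpolation=cv2.INTER_CUBIC)
    else: b=cv2.resize(d["pixels"],None,fx=.55,fy=.55)
c=np.zeros((a.shape[0],a.shape[1]+b.shape[1],3),np.uint8);c[:,:a.shape[1]]=a;c[:b.shape[0],a.shape[1]:]=b;cv2.imwrite("pics/c9.png",c[:,:,::-1]);print(c.shape)
E
```

```text
time_s: 22.45
tcp_pos: [0.5558, -0.1435, 0.2451]
eef_rot: [3.114, 0.021, 1.397]
force: [-0.3, 0.4, -1.0]
opening: 0.0256
[3.11418009 0.02137465 1.39716125] [0.00188813 0.00088017 0.01509028]
(418, 802, 3)
```

View pics/c9.png

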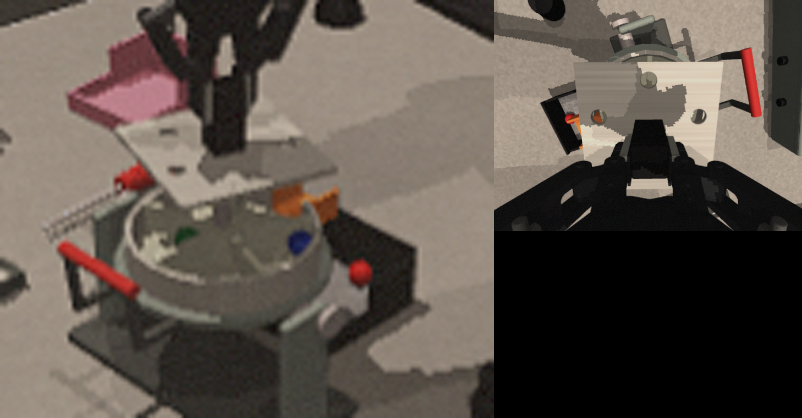

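The cover is level and centred above the spindle, with the wheel clear and the ball still in the dish. I'll lower it while watching the force.

```bash
python3 -m jog '[{"fingers":1,"dx":0.001,"dy":0.001,"dz":0.01,"spin":0},{"fingers":1,"dx":0,"dy":0,"dz":0.01,"spin":0},{"fingers":1,"dx":0,"dy":0,"dz":0.004,"spin":0}]' 60; python3 - <<'E'
from h import *
p,R,o=tool();print(o["eef_rot"],R.T@(np.array([.5573,-.1422,.21])-p))
E
```

```text
time_s: 22.92
tcp_pos: [0.5582, -0.1435, 0.2208]
eef_rot: [3.112, 0.022, 1.397]
force: [1.1, 0.1, -1.9]
opening: 0.0252
[3.11182809 0.02151354 1.39704948] [ 0.00135953 -0.00147385  0.01078407]
```

```bash
python3 -m jog '[{"fingers":1,"dx":0.0004,"dy":-0.0014,"dz":0.003,"spin":0},{"fingers":1,"dx":0,"dy":-0.0002,"dz":0.003,"spin":0}]' 60; python3 - <<'E'
from h import *
p,R,o=tool();print(o["eef_rot"],R.T@(np.array([.5573,-.1422,.21])-p),R.T@o["force"],o["wrist_torque"])
E
```

```text
time_s: 23.18
tcp_pos: [0.5572, -0.1434, 0.2144]
eef_rot: [3.111, 0.022, 1.397]
force: [1.1, -1.9, -1.9]
opening: 0.0249
[3.1112384  0.02222574 1.39724523] [ 0.00126464 -0.00019259  0.00433067] [-1.67127765  1.40801628  1.99255133] [-0.26781648 -0.09597929 -0.00544455]
```

```bash
python3 -m jog '[{"fingers":1,"dx":0.0002,"dy":-0.0002,"dz":0.004,"spin":0},{"fingers":1,"dx":0.0001,"dy":-0.0001,"dz":0.004,"spin":0},{"fingers":1,"dx":0,"dy":0,"dz":0.003,"spin":0}]' 40; python3 - <<'E'
from h import *
p,R,o=tool();print(o["eef_rot"],R.T@(np.array([.5573,-.1422,.21])-p),R.T@o["force"],o["wrist_torque"])
E
```

```text
time_s: 23.55
tcp_pos: [0.5573, -0.1434, 0.2029]
eef_rot: [3.111, 0.022, 1.397]
force: [-0.8, -0.7, -1.7]
opening: 0.0252
[3.11090521 0.02233774 1.3971704 ] [ 1.04406646e-03  4.54938945e-05 -7.14661758e-03] [-0.78502164 -0.69128433  1.66709962] [-0.14629006  0.04534078 -0.03377036]
```

```bash
python3 -m jog '[{"fingers":1,"dx":0.0001,"dy":-0.0001,"dz":0.004,"spin":0},{"fingers":1,"dx":0.0001,"dy":-0.0001,"dz":0.004,"spin":0}]' 40; python3 - <<'E'
from h import *
p,R,o=tool();print(o["eef_rot"],R.T@o["force"],o["wrist_torque"])
E
```

```text
time_s: 23.8
tcp_pos: [0.5573, -0.1434, 0.1944]
eef_rot: [3.111, 0.022, 1.397]
force: [0.1, -1.4, -0.8]
opening: 0.0251
[3.11096857 0.02244307 1.39726764] [-1.34929035  0.29471792  0.87532522] [-0.23040346  0.07924019 -0.01839502]
```

Past the peg's bevel with hardly any force; I'll keep going down.

```bash
python3 -m jog '[{"fingers":1,"dx":0.0001,"dy":-0.0001,"dz":0.004,"spin":0},{"fingers":1,"dx":0.0001,"dy":-0.0001,"dz":0.004,"spin":0},{"fingers":1,"dx":0.0001,"dy":0,"dz":0.004,"spin":0},{"fingers":1,"dx":0,"dy":0,"dz":0.002,"spin":0}]' 30
```

```text
time_s: 24.3
tcp_pos: [0.5574, -0.1436, 0.1794]
eef_rot: [3.111, 0.023, 1.397]
force: [-1.7, -0.8, 7.7]
opening: 0.0251
```

```bash
python3 -m jog '[{"fingers":1,"dx":0,"dy":0,"dz":0.002,"spin":0},{"fingers":1,"dx":0,"dy":0,"dz":0.001,"spin":0}]' 20; python3 -m jog '[{"fingers":0.1,"dx":0,"dy":0,"dz":0,"spin":0},{"fingers":-0.4,"dx":0,"dy":0,"dz":0,"spin":0},{"fingers":-0.4,"dx":0,"dy":0,"dz":0,"spin":0}]'
```

```text
time_s: 24.55
tcp_pos: [0.5572, -0.1438, 0.1787]
eef_rot: [3.112, 0.023, 1.397]
force: [-4.3, 1.1, 9.8]
opening: 0.0252
time_s: 24.92
tcp_pos: [0.5579, -0.1435, 0.1792]
eef_rot: [3.11, 0.022, 1.397]
force: [0.1, 1.3, 0.0]
opening: 0.0601
```

```bash
python3 -m jog '[{"fingers":-0.4,"dx":0,"dy":0,"dz":-0.04,"spin":0},{"fingers":-0.4,"dx":0,"dy":0,"dz":-0.055,"spin":0},{"fingers":-1,"dx":0,"dy":0,"dz":-0.055,"spin":0},{"fingers":-1,"dx":-0.055,"dy":0.0,"dz":0,"spin":0},{"fingers":-1,"dx":-0.06,"dy":0,"dz":0,"spin":0},{"fingers":-1,"dx":-0.06,"dy":0,"dz":0,"spin":0},{"fingers":-1,"dx":0,"dy":0,"dz":0,"spin":0}]'; python3 - <<'E'
from h import *
I={n:vision.get_image(n) for n in("scene","top","wrist")}
for n in I: np.savez(f"pics/{n}F.npz",**I[n])
t=I["top"];print([(q,a) for q,a in blobs(t,(0,150,80),(6,255,255),(255,145,360,275),8)])
a=cv2.resize(I["scene"]["pixels"][130:240,210:340],(440,372),interpolation=cv2.INTER_CUBIC)
b=cv2.resize(t["pixels"][140:280,250:390],(340,340),interpolation=cv2.INTER_CUBIC)
w=cv2.resize(I["wrist"]["pixels"],(300,225))
c=np.zeros((600,790,3),np.uint8);c[:372,:440]=a;c[:340,445:785]=b;c[374:599,:300]=w;cv2.imwrite("pics/F.png",c[:,:,::-1])
E
```

```text
time_s: 25.8
tcp_pos: [0.5238, -0.3156, 0.3375]
eef_rot: [3.109, 0.023, 1.4]
force: [0.6, 0.2, -0.8]
opening: 0.0855
[(array([303.6, 157.6]), [289, 155, 30, 7, 104]), (array([311.6, 264.9]), [309, 262, 6, 7, 32])]
```

The viewer limit is reached, so I'll check numerically that the cover's holes fit the 50 mm pattern at the seated height.

```bash
python3 - <<'E'
from h import *
from scipy.optimize import least_squares
d=dict(np.load("pics/wristF.npz"));H=holes(d,(60,0,500,340))
pc=proj(d,[[.5573,-.1422,.152]])[0];print("centre px",pc)
for q in H:print(np.round(q,1),onz(d,[q[:2]],.152)[0].round(4),(np.linalg.norm(onz(d,[q[:2]],.152)[0,:2]-[.559,-.143])).round(4))
g=cv2.cvtColor(d["pixels"],cv2.COLOR_RGB2GRAY)
a=np.radians(80+72*np.arange(5));X=np.c_[.559+.05*np.cos(a),-.143+.05*np.sin(a),0*a+.152]
for x in X:
    u,v=proj(d,[x])[0].astype(int);print((u,v),x.round(3));print(g[max(v-14,0):v+15:3,u-14:u+15:3])
E
```

```text
centre px [278.16997267 -20.76957713]
[382.  175.8  20.6  24.7] [ 0.6305 -0.3263  0.152 ] 0.1968
[245.7  30.9  17.   23.6] [ 0.5225 -0.1767  0.152 ] 0.0497
(np.int64(280), np.int64(-90)) [ 0.568 -0.094  0.152]
[[156 154 153 ... 154 154 154]
 [151 153 152 ... 152 152 151]
 [150 150 150 ... 148 150 149]
 ...
 [114 112 113 ... 126 128 124]
 [111 109 117 ... 127 129 131]
 [110 111 111 ... 131 129 132]]
(np.int64(223), np.int64(-42)) [ 0.515 -0.12   0.152]
[[181 181 182 ... 181 181 181]
 [181 180 179 ... 180 180 179]
 [180 181 181 ... 179 179 179]
 ...
 [  7  10   9 ...   8   5   9]
 [ 10   9   4 ...   4   5  10]
 [  7  12   1 ...  11   5   5]]
(np.int64(246), np.int64(32)) [ 0.523 -0.178  0.152]
[[181 181 181 183 182 181 181 181 181 181]
 [181 180 126 106  68 135 182 181 182 184]
 [181 178 115  13  33  26  61 177 181 181]
 [182 116  47  36  35  35  21 111 181 182]
 [180 118  64  25  37  35  17 120 160 182]
 [182 181 124  14  19  19  14  12 143 181]
 [169 173 175  15  10   8   8  16 179 181]
 [172 173 172 142   4   6   9  73 181 183]
 [172 173 171 141 138  98 127 183 183 183]
 [168 169 169 163 140 139 139 168 170 180]]
(np.int64(313), np.int64(33)) [ 0.581 -0.188  0.152]
[[180 179 180 179 179 179 179 179 179 180]
 [181 181 182 181 180 176 181 182 181 181]
 [181 180 181 152  73  66  65 163 181 181]
 [182 182 174 170 168  73  72  57 181 181]
 [181 182 161 183 183 116  84  69 162 179]
 [179 180 134 161 183 181  93  86 167 178]
 [182 182 172  59 182 182 157  88 182 179]
 [183 182 183 134 130 183 126 170 182 182]
 [182 182 181 181 178 172 180 181 182 182]
 [177 179 179 177 177 177 179 178 177 178]]
(np.int64(337), np.int64(-39)) [ 0.609 -0.136  0.152]
[[179 180 180 ... 181 181 180]
 [176 176 176 ... 176 177 177]
 [175 174 175 ... 174 175 176]
 ...
 [  7   8   7 ...   9   6   4]
 [  9   9   6 ...   5   8   4]
 [  7   9  11 ...   4  10   5]]
```

```bash
python3 -m jog '[{"fingers":-1,"dx":0.045,"dy":0.02,"dz":0,"spin":0},{"fingers":-1,"dx":0.04,"dy":0.01,"dz":0,"spin":0},{"fingers":-1,"dx":0,"dy":0,"dz":0,"spin":0},{"fingers":-1,"dx":0,"dy":0,"dz":0,"spin":0}]'; python3 - <<'E'
from h import *
d=vision.get_image("wrist");np.savez("pics/wG.npz",**d)
for q in holes(d,(60,0,500,340)):print(np.round(q,1),onz(d,[q[:2]],.152)[0].round(4))
g=cv2.cvtColor(d["pixels"],cv2.COLOR_RGB2GRAY)
n,l,s,c=cv2.connectedComponentsWithStats((g>150).astype(np.uint8))
a=np.radians(80.3);R2=np.array([[np.cos(a),-np.sin(a)],[np.sin(a),np.cos(a)]])
for z in(.152,.162):print(z,[proj(d,[[*(R2@np.array(k)+[.559,-.143]),z]])[0].round(1).tolist() for k in((.066,.066),(.066,-.066),(-.066,-.066),(-.066,.066))])
edges=cv2.goodFeaturesToTrack(g[:300],40,.05,8);print(edges.reshape(-1,2).astype(int).tolist())
E
```

```text
time_s: 26.45
tcp_pos: [0.5701, -0.2251, 0.3362]
eef_rot: [3.111, 0.02, 1.41]
force: [0.3, 0.9, 0.1]
opening: 0.0854
[355.9 239.6  19.9  22.6] [ 0.6435 -0.3012  0.152 ]
[216.1 140.1  16.9  20. ] [ 0.5219 -0.1773  0.152 ]
[246.4  93.1   9.1  15. ] [ 0.5581 -0.1404  0.152 ]
[243.8  93.4  40.4  42.4] [ 0.5557 -0.1403  0.152 ]
0.152 [[169.3, 14.4], [322.7, 17.0], [316.9, 167.6], [180.7, 167.1]]
0.162 [[165.8, 11.2], [324.4, 14.0], [318.3, 169.4], [177.9, 168.9]]
[[381, 289], [325, 77], [244, 14], [293, 78], [181, 168], [360, 230], [261, 110], [322, 69], [253, 10], [390, 86], [316, 166], [359, 297], [225, 138], [273, 139], [90, 102], [376, 17], [347, 234], [245, 44], [364, 244], [241, 112], [306, 77], [374, 275], [284, 125], [284, 144], [358, 267], [371, 263], [129, 188], [338, 110], [192, 16], [183, 128], [297, 86], [253, 42], [263, 126], [243, 297], [387, 260], [198, 22], [219, 56], [225, 62], [352, 248], [180, 138]]
```

```bash
python3 - <<'E'
from h import *
d=dict(np.load("pics/wG.npz"));g=cv2.cvtColor(d["pixels"],cv2.COLOR_RGB2GRAY).astype(int)
for x in(180,200,220,300,315):print(x,g[4:28:1,x].tolist())
for y in(25,50,150):print(y,"L",g[y,162:190].tolist(),"R",g[y,308:332].tolist())
t=dict(np.load("pics/topF.npz"));o=dict(np.load("pics/top0.npz"))
df=np.abs(t["pixels"].astype(int)-o["pixels"]).max(2)
for n,(x,y) in dict(loupe=(243,256),can=(113,207),splicer=(395,174),core=(240,141),bottle=(133,253),pink=(450,280),purple=(197,290),sd=(400,240)).items():print(n,df[y-12:y+13,x-12:x+13].mean().round(1),end="; ")
E
```

```text
180 [77, 76, 76, 74, 74, 75, 74, 72, 73, 73, 77, 95, 106, 108, 109, 111, 111, 109, 109, 110, 110, 111, 114, 113]
200 [131, 128, 106, 58, 53, 40, 40, 41, 38, 39, 50, 122, 170, 174, 175, 176, 176, 176, 175, 176, 177, 181, 179, 176]
220 [145, 141, 165, 183, 183, 182, 183, 184, 156, 95, 59, 108, 161, 172, 177, 179, 179, 179, 177, 176, 173, 177, 182, 182]
300 [133, 133, 132, 130, 131, 131, 132, 132, 132, 132, 130, 129, 150, 173, 183, 182, 183, 182, 181, 182, 183, 184, 182, 182]
315 [73, 74, 75, 74, 75, 74, 74, 75, 76, 76, 77, 77, 107, 161, 183, 184, 183, 181, 182, 182, 181, 181, 182, 182]
25 L [76, 74, 73, 72, 72, 73, 74, 74, 84, 105, 112, 112, 112, 111, 113, 112, 112, 114, 111, 113, 114, 112, 114, 113, 113, 113, 113, 113] R [182, 181, 181, 182, 183, 180, 182, 181, 182, 183, 182, 182, 182, 182, 157, 95, 102, 132, 132, 131, 130, 129, 126, 124]
50 L [76, 77, 77, 78, 77, 76, 72, 74, 73, 75, 85, 89, 89, 89, 90, 89, 87, 90, 90, 87, 90, 89, 88, 88, 90, 89, 88, 89] R [181, 182, 182, 183, 182, 182, 182, 182, 183, 182, 181, 181, 183, 179, 176, 163, 129, 129, 127, 121, 98, 73, 94, 125]
150 L [115, 114, 114, 111, 107, 111, 97, 92, 112, 92, 90, 96, 88, 83, 84, 80, 79, 82, 112, 179, 177, 179, 178, 178, 178, 178, 179, 179] R [170, 169, 169, 170, 169, 170, 169, 169, 169, 163, 135, 95, 63, 62, 61, 60, 61, 60, 61, 54, 72, 113, 120, 119]
loupe 3.6; can 5.3; splicer 60.8; core 4.4; bottle 3.3; pink 8.3; purple 4.3; sd 19.2;
```

```bash
python3 -c "
from plant import ticket
print(ticket.close_job())"
```

```text
the job is handed in; nothing more can be done
None
```

I completed the whole sequence and handed the job in at about 26.5 s of the 67 s allowed.

**What I did**
- **Ball:** I turned the wheel about −144° by its peg until the red compartment was at the spout. I then lifted the bar to full tip (estimated 0.77 rad, at the stop) and lowered it back to the level stop. The red ball rolled out alone into the dish.
- **Cover:** The tool can only point straight down, so I took the tilted cover by its boss and rolled it flat on an empty patch of table. I gripped it again there and lowered it over the spindle and peg. It went on with almost no force until it stopped at the seated height, with 8–10 N on the final press.

**Last checks**
- **Level:** the red bar's pixels in the top view match the start to within 0.1 px.
- **Cover:** its edges and corners match the predicted seated, flat outline within about 1 px. The hole at the peg is where it should be, and that spot looks dark as a peg would.
- **Red ball:** it is in the dish in the last top view.
- **Other balls:** blue, yellow and green were in the wheel when I last viewed it, before the cover went on.
- **Bystanders:** the loupe, film can, film core and bottle are unchanged in the top view, as are the pink and purple look-alike dishes.

**Not fully settled**
- **Views not checked:** my picture limit ran out before the final view, so the last checks are numbers only. The splicer and the screwdriver area differ from the start in the last top view, by a lot at the splicer. I put that down to the arm and its shadow but did not confirm it. Both looked undisturbed in the mid-job picture.
- **Camera offset:** the top and wrist cameras disagreed by about 5 mm in x. I used the gripper's contact positions instead.
- **Contact force:** the cover's edge met the table with a brief 50 N while I was levelling it, below the 120 N wrist limit.

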